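# Release the locked tray of a burn-in dock and sort its lamp modules by their tags

## Task

The lamp burn-in dock is switched off and its tray is locked: take the release pin from its stand, push it down through the small access hole in the dock's roof to trip the hidden catch so that the tray springs fully out, and put the pin back in its stand. Then lower each of the two lamp modules, upright and without dropping it, into the nest that bears the same mark as its tag (round disc: passed, triangle: rejected) so that it lies flat between the locators. Leave the tray out and the other things on the bench where they are.

Things in the scene. Friction and masses are not known exactly. Their poses are not given: they have to be found in the camera images.
- dock: fixed burn-in dock: white sheet-metal case with a grey front, 170 mm long (x), 140 mm wide (y), 90 mm high. Origin: centre of its underside; its front looks along its -x, and the tray comes out that way. The front face is 85 mm from the origin.
- tray_middle (a point): point on the tray's floor (z = 12 mm) midway between its two module pockets, moving with the tray; dock's axes. The modules lie 31 mm to either side of it in y, undersides on the floor. With the tray out it is 79 mm ahead of the case's front. The steel strike between the modules is 60 mm high over the bench, the tray's front panel 44 mm; the finger lip ends 59 mm to its -x.
- access_hole (a point): centre of the mouth of the access hole in the dock's roof (z = 90 mm), ringed by a thin dark bead: 14 mm bore with a 3 mm chamfer through a 6 mm roof. Dock's axes. The catch's tail pad, 26x14 mm (x, y), lies 20 mm below the mouth; the catch lets go when pushed to about 26 mm below the mouth and meets its stop at about 28 mm. It takes 4 to 8 N.
- dock_tray (a joint): how far the tray is out, in m: 0 locked in, 0.125 fully out (a damped spring drives it out in 1 to 2 s once the catch has let go, and holds it out with about 2 N)
- dock_catch (a joint): angle of the hidden sprung catch in rad: 0 latched, lets go at about 0.2, stop at 0.28; it springs back when let go
- release_pin: release pin, standing upright: steel shank 8 mm thick and 58 mm long with a tapered tip, above it a flange 24 mm across from 58 to 62 mm, then a black cylindrical handle 18 mm across from 62 to 108 mm. 0.08 kg. Origin: at the tip, z along the shank towards the handle.
- pin_tip (a point): tip of the release pin (its origin)
- pin_stand: fixed aluminium block, 36x36 mm and 64 mm high, origin at the centre of its underside. In its top a vertical bore 12 mm wide, chamfered by 3 mm, 60 mm deep; the pin hangs in it with its flange on the top face, so its tip is 6 mm above the stand's underside.
- module_disc: lamp module 84x50 mm (x, y), about 0.25 kg: dark case, top at 34 mm; black grip rib across the middle, 12 mm thick (x), 40 mm wide (y), from 34 to 58 mm: pinch it across the 12 mm. A white round disc-shaped (30 mm across: passed) tag lies on the -x half of the top. Origin: centre of the underside, z up. Starts in either pocket of the tray, its x within a few degrees of the dock's.
- module_tri: lamp module 84x50 mm (x, y), about 0.25 kg: dark case, top at 34 mm; black grip rib across the middle, 12 mm thick (x), 40 mm wide (y), from 34 to 58 mm: pinch it across the 12 mm. A white triangular (sides 35 mm: rejected) tag lies on the -x half of the top. Origin: centre of the underside, z up. Starts in either pocket of the tray, its x within a few degrees of the dock's.
- nest_disc: fixed nest: dark steel plate 144x70 mm on a grey riser, top 30 mm above the bench; six aluminium locators, flared, up to 51 mm high, round a pocket of 92x58 mm (4 mm free each side); a white round disc-shaped (pass) mark on the tab at its -x end. Origin: under the pocket centre at bench level; a seated module's origin is 30 mm above it; x along the pocket. Module may lie either way round.
- nest_tri: fixed nest: dark steel plate 144x70 mm on a grey riser, top 30 mm above the bench; six aluminium locators, flared, up to 51 mm high, round a pocket of 92x58 mm (4 mm free each side); a white triangular (reject) mark on the tab at its -x end. Origin: under the pocket centre at bench level; a seated module's origin is 30 mm above it; x along the pocket. Module may lie either way round.
- balance_front (a point): middle of the front edge of the fixed white balance that stands between the dock and the nests, 50 mm above the bench: console 210 mm wide, up to 108 mm high, and from 120 mm behind this point a glass draught shield up to 396 mm, so carry things past in front of the shield. Fixed instruments 274 mm high stand left of y = +0.33 and right of y = -0.39, from x = 0.38 back.
- rubber_bulb: bystander: orange rubber pipette bulb, 55x80x51 mm, right of the balance
- boss_clamp: bystander: grey die-cast boss clamp, 64x40x62 mm, near the nests
- timer: bystander: small white bench timer, 62x62x18 mm
- marker: bystander: marker pen lying down, 137 mm long
- dish: bystander: small glass dish, 60 mm across, 15 mm high

How it is judged (in metres and radians):
On the way, in this order (a step that is already met when the one before it is completed fails the run):
1. the release pin, inside the access hole, has pushed the catch down (value of joint dock_catch above 0.15 rad and horizontal distance between pin_tip and access_hole below 0.012 m and z of pin_tip in the frame of access_hole below -0.015 m), for 0.04 s.
2. the tray has sprung fully out (value of joint dock_tray above 0.118 m), for 0.1 s.
3. one module lies in the nest of its mark while still held by the fingers (lowered, not dropped) (((horizontal distance between module_disc and nest_disc below 0.008 m and z of module_disc in the frame of nest_disc between 0.026 and 0.034 m and angle between the x axis of module_disc and the x axis of nest_disc, either way round below 0.18 rad and angle between module_disc's own z axis and vertical below 0.06 rad) or (horizontal distance between module_tri and nest_tri below 0.008 m and z of module_tri in the frame of nest_tri between 0.026 and 0.034 m and angle between the x axis of module_tri and the x axis of nest_tri, either way round below 0.18 rad and angle between module_tri's own z axis and vertical below 0.06 rad)) and (contact force between the fingers and module_disc above 0.5 N or contact force between the fingers and module_tri above 0.5 N)), for 0.04 s.
4. the other module lies in its own nest too, while still held by the fingers (horizontal distance between module_disc and nest_disc below 0.008 m and z of module_disc in the frame of nest_disc between 0.026 and 0.034 m and angle between the x axis of module_disc and the x axis of nest_disc, either way round below 0.18 rad and angle between each of module_disc, module_tri's own z axis and vertical below 0.06 rad and horizontal distance between module_tri and nest_tri below 0.008 m and z of module_tri in the frame of nest_tri between 0.026 and 0.034 m and angle between the x axis of module_tri and the x axis of nest_tri, either way round below 0.18 rad and (contact force between the fingers and module_disc above 0.5 N or contact force between the fingers and module_tri above 0.5 N)), for 0.04 s.
At the end, for the whole second after the job is handed in: Each module rests flat in the nest with its tag's mark: within 6 mm of the pocket's centre, underside within 4 mm of the plate, long axis within 0.18 rad of the pocket's, either way round. The tray is still over 110 mm out. The pin stands in its stand, flange within 6 mm of the top (horizontal distance between module_disc and nest_disc below 0.008 m and z of module_disc in the frame of nest_disc between 0.026 and 0.034 m and angle between the x axis of module_disc and the x axis of nest_disc, either way round below 0.18 rad and angle between each of module_disc, module_tri's own z axis and vertical below 0.06 rad and horizontal distance between module_tri and nest_tri below 0.008 m and z of module_tri in the frame of nest_tri between 0.026 and 0.034 m and angle between the x axis of module_tri and the x axis of nest_tri, either way round below 0.18 rad and linear speed of each of module_disc, module_tri below 0.02 m/s and value of joint dock_tray above 0.11 m and horizontal distance between pin_tip and pin_stand below 0.008 m and z of pin_tip in the frame of pin_stand below 0.012 m and angle between release_pin's own z axis and vertical below 0.12 rad); the robot touches nothing.
It fails at once if a lamp module tipped by more than 0.5 rad (angle between any of module_disc, module_tri's own z axis and vertical above 0.5 rad).
It fails at once if one of the other things on the bench moved by more than 30 mm (distance of any of rubber_bulb, boss_clamp, timer, marker, dish from where it was at the start of the episode above 0.03 m).
It also fails if it takes over 72 s, if anything falls off the work surface, if the arm or the gripper's body presses on something with over 40 N, if the wrist force passes 120 N, or if a joint passes its speed limit or range.

## Robot

A 6-joint arm with a two-finger parallel gripper is mounted at the origin on a cart in front of the work surface, level with it; the furniture and walls round the work are solid. World frame = base frame: x ahead of the robot, y to its left, z up, the work surface at z = 0. Lengths are in mm, angles in rad, forces in N, time in s.
With the tool pointing down it reaches from about 300 to 1000 mm from the base axis. Payload 5.1 kg.
Tool frame: the origin (TCP) lies midway between the tips of the shut fingers; the grasp point (between the pads) lies behind it (manip.tcp_to_grasp is the z of the grasp point in the tool frame, in mm); z points along the fingers, y is the line along which they close (so a half turn about z gives the same grasp; the last joint's range is limited). The gripper opens to 95 mm and grips with 3 to 60 N. Pads are 20 mm wide; open, the fingers measure 119 mm over their backs; the gripper's body (75 mm by 180 mm) begins 59 mm behind the grasp point.
Start: joints at [-1.237, 0.124, 1.65, -0, 1.367, -0.083], TCP at [263.111, -594.354, 214.656] pointing down, gripper open.
Joint ranges: [-2.61, 2.61], [-1.02, 2.33], [0.03, 2.71], [-1.35, 4.49], [0.32, 2.68], [-2.91, 2.91]. Speed limits (rad/s): [2.57, 2.57, 3.14, 3.14, 3.14, 3.14].

## Interface

Orientations are given as a unit quaternion [x, y, z, w].
In Python, from cell import manip gives the robot as it stands.
- The arm moves only by the tool arm_command, never from a script. Its argument "increments" is text: rows parted by semicolons, each of 7 numbers parted by spaces: the shift along the tool's x, y, z as a fraction of full scale, then the turn, a rotation vector about the tool's x, y, z as a fraction of full scale, then the opening, from 0 (shut) to 1 (fully open). A call has 1 to 5 rows; each row is the pose to reach, as a shift and turn from the pose commanded when the call began, along the tool's axes at that moment; what a row does not reach only later rows make up. Full scale, the value 1, is 0.1 m for a shift and 120 degrees for a turn. A row lasts 1/12 s, in which the tool goes at most 41.7 mm and 7.16 degrees, less where a joint would pass 70% of its speed; a pose out of reach is approached as far as the arm can. A call with a number of a shift or a turn outside -1 to 1 is refused whole. A call with a gripper value outside its range is refused whole. The fingers move at their own pace and stop on an object; the grip force is fixed at half the most. Time passes only in rows, so rows that repeat a pose let the fingers close. It gives the time, the measured TCP pose, the force, the opening and the grip force at its end, in the units of the state.
- manip.get_state(): the state, without advancing time (a new reading comes with each control period).
- manip.snapshot(name): name is "scene" or "top" or "wrist"; returns the picture (400x640x3 uint8, red, green, blue); there is no depth.
- manip.camera_params(name): a dict with "K" (3x3 intrinsics, pixels), "k1" (the pictures are not rectified: a ray, as slopes to the right and down, at radius r is drawn at 1 + k1 r^2 times it, then the intrinsics apply), "rvec" (rotation vector, rad) and "tvec" (3), from world to camera coordinates, as OpenCV has them. Camera axes: x right, y down, z forward; pixel columns grow to the right and rows downward; lengths in mm; the calibration is good to about 2 mm. A picture is of the moment at which its call begins: read the wrist's pose just before it. camera_params takes no time and is no camera call; for the wrist camera it gives the pose at the moment of the call.
- manip.sign_off(): hands the job in; it is judged then, once.
Trained networks look in the newest picture that a camera, given by its name, has taken for a name from the list of things; names that differ only in an ending like _2 or _b are one class to them, and where a whole thing is asked for, a point or a joint stands for the part that bears it (a point fixed in the world has none). Each returns a list of dicts, best first, with "confidence" (0 to 1); they miss things now and then, are a little off and sometimes report something else, mostly with a low value. They report only what shows in the picture. A call takes as long as a camera call.
- manip.search_frame(target, camera): "centre" ([column, row] in pixels, amid what is visible of it).
- manip.regions_of(target, camera): "region" (400x640 bool, what is visible of it) and "centre" ([column, row] in pixels, amid what is visible of it).
- manip.spot_point(target, camera): "centre" ([column, row] in pixels: a listed point, or the origin of a listed thing).
The state is a dict: "time": time; "joint_pos": joint angles; "qvel": joint speeds; "joint_efforts": joint torques, N m; "tool_pos": TCP position; "orientation": TCP orientation; "ft_force": force on the tool from outside, world axes, zero at the start; "moment": the same for the moment, N m; "gripper_width": finger opening in mm; "grasp_force": force on a finger pad.
Only numpy, scipy, OpenCV 4.12 (cv2) and the standard library are available. Lean on these libraries where they do the work, as an engineer would, in place of code of your own. Each camera call takes 0.05 s, during which the arm holds its last target. There are 200 camera calls.

## Working session

There is one attempt and no reset: what is moved stays moved. The work goes in short steps, Python scripts to look and compute and a tool call to move; the robot and the scene stay as the last step left them, time stands still between calls to the robot, and variables do not carry over. Pictures are saved under pics/ and viewed, at most 10 in all, crops included, and the job is handed in when it is done.

Besides the shell and the picture viewer there is one more tool, called after "Call:" by a JSON object that holds its "fn" and its "kwargs", one argument or row to a line. arm_command: Moves the arm, as the interface text tells. Its arguments: {"type":"object","properties":{"increments":{"type":"string"}},"required":["increments"]}

```bash
mkdir -p pics; ls; cat > h.py <<'E'
import numpy as np, cv2
from cell import manip
from scipy.spatial.transform import Rotation as R
def cam(n):
    p=manip.camera_params(n); Rm=cv2.Rodrigues(np.array(p["rvec"],float))[0]
    return np.array(p["K"],float),float(p["k1"]),Rm,np.array(p["tvec"],float).ravel()
def ray(c,px):
    K,k1,Rm,t=c
    d=np.array([(px[0]-K[0,2])/K[0,0],(px[1]-K[1,2])/K[1,1]]); u=d.copy()
    for _ in range(30): u=d/(1+k1*(u@u))
    return -Rm.T@t, Rm.T@np.array([u[0],u[1],1.])
def proj(c,X):
    K,k1,Rm,t=c; q=Rm@np.array(X,float)+t; u=q[:2]/q[2]; u=u*(1+k1*(u@u))
    return K[0,0]*u[0]+K[0,2],K[1,1]*u[1]+K[1,2]
def onz(c,px,z):
    o,d=ray(c,px); return o+d*(z-o[2])/d[2]
def tri(obs):
    A=np.zeros((3,3));b=np.zeros(3);L=[]
    for c,px in obs:
        o,d=ray(c,px); d/=np.linalg.norm(d); P=np.eye(3)-np.outer(d,d); A+=P;b+=P@o;L.append((o,P))
    X=np.linalg.solve(A,b); return X,[np.linalg.norm(P@(X-o)) for o,P in L]
def save(n,im): cv2.imwrite("pics/"+n,cv2.cvtColor(im,cv2.COLOR_RGB2BGR))
E
python3 - <<'E'
from h import *
np.set_printoptions(precision=1,suppress=True)
s=manip.get_state(); print(s["time"],s["orientation"],s["gripper_width"],manip.tcp_to_grasp)
cs={}
for n in("scene","top"):
    save(n+"0.png",manip.snapshot(n)); cs[n]=cam(n); print(n,-cs[n][2].T@cs[n][3],cs[n][0][0,0],cs[n][1])
for t in["access_hole","pin_stand","release_pin","pin_tip","dock","nest_disc","nest_tri","balance_front","boss_clamp"]:
    o=[]
    for n in cs:
        r=manip.spot_point(t,n); print(t,n,[(np.round(q["centre"],1).tolist(),round(q["confidence"],2)) for q in r[:2]])
        if r: o.append((cs[n],r[0]["centre"]))
    if len(o)==2: print("   ",*tri(o))
E
```

```text
pics
0.0 [ 1.   0.2 -0.  -0. ] 95.02649298244563 -18.8
scene [-433.1 1039.5  783.9] 498.1821951669981 0.024562769649426424
top [ 371.3  -34.5 1526.1] 497.6242241215478 -0.058823284313476075
access_hole scene [([246.3, 199.4], 0.92), ([367.2, 220.1], 0.53)]
access_hole top [([246.6, 180.8], 0.97)]
    [656.3 182.9 101.2] [np.float64(5.332542203592266), np.float64(5.332542203592222)]
pin_stand scene [([367.2, 224.0], 0.59)]
pin_stand top [([345.7, 260.1], 0.63)]
    [ 417.3 -109.4   -5.7] [np.float64(2.057624835064133), np.float64(2.0576248350639887)]
release_pin scene []
release_pin top [([346.9, 261.3], 0.46)]
pin_tip scene [([271.6, 286.1], 0.24)]
pin_tip top []
dock scene [([253.2, 228.5], 0.92)]
dock top [([250.1, 189.1], 0.81)]
    [643.3 181.1   5. ] [np.float64(2.027108421016274), np.float64(2.0271084210164383)]
nest_disc scene [([386.6, 203.2], 0.65)]
nest_disc top [([401.4, 247.3], 0.78)]
    [ 456.6 -278.4   -4.5] [np.float64(3.439807870483267), np.float64(3.439807870483201)]
nest_tri scene [([349.4, 190.2], 0.57)]
nest_tri top [([391.5, 190.9], 0.85)]
    [ 625.4 -261.    -3.6] [np.float64(5.725465423720322), np.float64(5.725465423720412)]
balance_front scene [([353.9, 209.4], 0.9), ([350.2, 241.1], 0.41)]
balance_front top [([330.0, 251.3], 0.77)]
    [440.7 -62.2  57. ] [np.float64(4.034685611469359), np.float64(4.034685611469247)]
boss_clamp scene [([352.4, 240.9], 0.25)]
boss_clamp top [([376.5, 218.5], 0.46)]
    [ 565.  -227.4 -183.2] [np.float64(0.18980428620203846), np.float64(0.18980428620220471)]
```

View pics/top0.png

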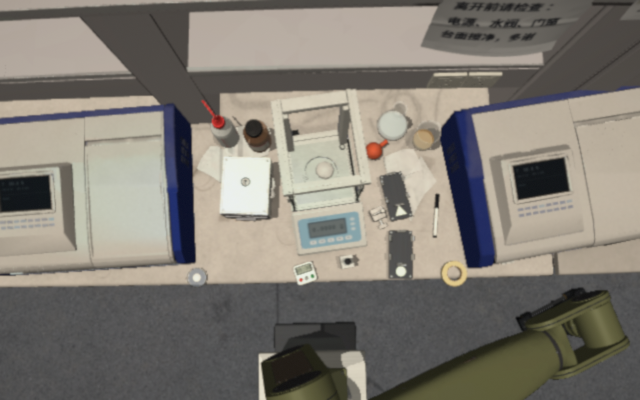

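View pics/scene0.png

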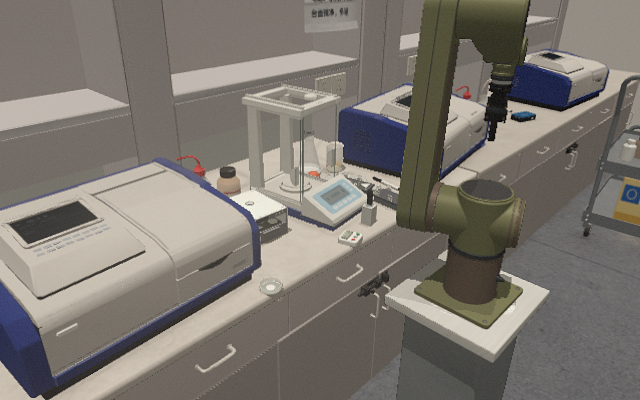

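The top view shows the dock at (245,188) with its hole at (246,181). The pin and stand are at (347,261), the disc nest at (400,253) and the tri nest at (396,195), all consistent with the networks. The scene view agrees, with the pin at (369,205). I'll move in for close-up wrist views.

```bash
cat > plan.py <<'E'
# usage: plan.py x y z yawdeg [rowstep_mm] [grip]: rows from the present pose to a tool-down pose
import sys; from h import *
def plan(wps,step=20,g=1.0,s=None):
    s=s or manip.get_state(); p=np.array(s["tool_pos"]); r=R.from_quat(s["orientation"])
    for w in wps:
        q=np.array(w[:3],float); a=np.radians(w[3])
        rt=R.from_matrix(np.array([[np.cos(a),np.sin(a),0],[np.sin(a),-np.cos(a),0],[0,0,-1]]))
        rv=(r.inv()*rt).as_rotvec(); d=r.inv().apply(q-p)
        st=w[4] if len(w)>4 else step
        n=max(1,int(np.ceil(max(np.linalg.norm(q-p)/st,np.degrees(np.linalg.norm(rv))/6)-.05)))
        k=int(np.ceil(n/5)); k=max(k,int(np.ceil(np.abs(d).max()/99))); n=max(n,k)
        print("->",w)
        i=0;rc,pc=r,p
        while i<n:
            m=min(-(-n//k),n-i); rows=[]
            for j in range(1,m+1):
                f=(i+j)/n; pp=p+(q-p)*f; ro=r*R.from_rotvec(rv*f)
                v=np.r_[rc.inv().apply(pp-pc)/100,(rc.inv()*ro).as_rotvec()/np.radians(120)]
                rows.append(" ".join(f"{x+0:.3f}".rstrip("0").rstrip(".").replace("-0.000","0") if abs(x)>5e-4 else "0" for x in v)+f" {g:g}")
            print("; ".join(rows)); i+=m; rc,pc=ro,pp
        p,r=q,rt
def show():
    s=manip.get_state(); Rm=R.from_quat(s["orientation"]).as_matrix()
    print("t%.1f tcp"%s["time"],np.round(s["tool_pos"],1),"yaw %.2f tilt %.2f"%(np.degrees(np.arctan2(Rm[1,0],Rm[0,0])),np.degrees(np.arccos(-Rm[2,2]))),"w %.1f g %.1f"%(s["gripper_width"],s["grasp_force"]),"F",np.round(s["ft_force"],1),"q",np.round(s["joint_pos"],2))
E
python3 - <<'E'
from plan import *
show()
c=cam("wrist"); s=manip.get_state(); Rt=R.from_quat(s["orientation"]).as_matrix()
print(c[0][0,0],"cam in tool",Rt.T@(-c[2].T@c[3]-s["tool_pos"]),"axis",Rt.T@c[2][2])
plan([(330,-180,300,90)],25)
E
```

```text
t1.0 tcp [ 263.1 -594.3  214.7] yaw 23.88 tilt 0.00 w 95.2 g 0.0 F [-0.4  0.6  0.2] q [-1.24  0.12  1.65  0.    1.37 -0.08]
331.14069407352537 cam in tool [  72.51466306    0.40413425 -168.76514294] axis [-2.59381883e-01 -2.48673292e-04  9.65774806e-01]
-> (330, -180, 300, 90)
0.127 -0.195 -0.047 0 0 -0.031 1; 0.254 -0.391 -0.095 0 0 -0.061 1; 0.382 -0.586 -0.142 0 0 -0.092 1; 0.509 -0.782 -0.19 0 0 -0.122 1; 0.636 -0.977 -0.237 0 0 -0.153 1
0.182 -0.145 -0.047 0 0 -0.031 1; 0.365 -0.291 -0.095 0 0 -0.061 1; 0.547 -0.436 -0.142 0 0 -0.092 1; 0.729 -0.582 -0.19 0 0 -0.122 1; 0.911 -0.727 -0.237 0 0 -0.153 1
0.219 -0.081 -0.047 0 0 -0.031 1; 0.438 -0.161 -0.095 0 0 -0.061 1; 0.656 -0.242 -0.142 0 0 -0.092 1; 0.875 -0.322 -0.19 0 0 -0.122 1; 1.094 -0.403 -0.237 0 0 -0.153 1
0.233 -0.008 -0.047 0 0 -0.031 1; 0.466 -0.015 -0.095 0 0 -0.061 1; 0.699 -0.023 -0.142 0 0 -0.092 1
```

```bash
sed -i 's#np.abs(d).max()/99#np.linalg.norm(d)/99#' plan.py
python3 - <<'E'
from plan import *
plan([(400,-400,280,90),(450,-240,280,90)],25)
E
```

```text
-> (400, -400, 280, 90)
0.185 -0.111 -0.059 0 0 -0.05 1; 0.371 -0.222 -0.119 0 0 -0.1 1; 0.556 -0.334 -0.178 0 0 -0.15 1; 0.741 -0.445 -0.238 0 0 -0.2 1
0.215 -0.026 -0.059 0 0 -0.05 1; 0.429 -0.052 -0.119 0 0 -0.1 1; 0.644 -0.078 -0.178 0 0 -0.15 1; 0.858 -0.104 -0.238 0 0 -0.2 1
0.207 0.064 -0.059 0 0 -0.05 1; 0.413 0.127 -0.119 0 0 -0.1 1; 0.62 0.191 -0.178 0 0 -0.15 1
-> (450, -240, 280, 90)
0.229 0.071 0 0 0 0 1; 0.457 0.143 0 0 0 0 1; 0.686 0.214 0 0 0 0 1; 0.914 0.286 0 0 0 0 1
0.229 0.071 0 0 0 0 1; 0.457 0.143 0 0 0 0 1; 0.686 0.214 0 0 0 0 1
```

```bash

python3 - <<'E'
from plan import *
plan([(270,-330,280,90),(450,-240,280,90)],28)
E
```

```text
-> (270, -330, 280, 90)
0.103 -0.217 -0.059 0 0 -0.05 1; 0.206 -0.434 -0.119 0 0 -0.1 1; 0.309 -0.652 -0.178 0 0 -0.15 1; 0.412 -0.869 -0.238 0 0 -0.2 1
0.183 -0.156 -0.059 0 0 -0.05 1; 0.365 -0.313 -0.119 0 0 -0.1 1; 0.548 -0.469 -0.178 0 0 -0.15 1; 0.73 -0.626 -0.238 0 0 -0.2 1
0.23 -0.068 -0.059 0 0 -0.05 1; 0.461 -0.137 -0.119 0 0 -0.1 1; 0.691 -0.205 -0.178 0 0 -0.15 1
-> (450, -240, 280, 90)
0.112 0.225 0 0 0 0 1; 0.225 0.45 0 0 0 0 1; 0.337 0.675 0 0 0 0 1
0.113 0.225 0 0 0 0 1; 0.225 0.45 0 0 0 0 1; 0.338 0.675 0 0 0 0 1
0.113 0.225 0 0 0 0 1; 0.225 0.45 0 0 0 0 1
```

Call:
{"fn": "arm_command", "kwargs": {
  "increments": "0.103 -0.217 -0.059 0 0 -0.05 1; 0.206 -0.434 -0.119 0 0 -0.1 1; 0.309 -0.652 -0.178 0 0 -0.15 1; 0.412 -0.869 -0.238 0 0 -0.2 1"
}}

```text
time: 1.33
tool_pos: [265.5, -497.2, 238.5]
orientation: [0.913, 0.408, 0.0, -0.0]
ft_force: [-1.3, 0.4, 0.2]
gripper_width: 95.4
grasp_force: 0.0
```

Call:
{"fn": "arm_command", "kwargs": {
  "increments": "0.183 -0.156 -0.059 0 0 -0.05 1; 0.365 -0.313 -0.119 0 0 -0.1 1; 0.548 -0.469 -0.178 0 0 -0.15 1; 0.73 -0.626 -0.238 0 0 -0.2 1"
}}

```text
time: 1.67
tool_pos: [268.0, -400.9, 262.6]
orientation: [0.808, 0.589, 0.0, 0.0]
ft_force: [-0.1, 0.3, 0.7]
gripper_width: 95.1
grasp_force: 0.0
```

Call:
{"fn": "arm_command", "kwargs": {
  "increments": "0.23 -0.068 -0.059 0 0 -0.05 1; 0.461 -0.137 -0.119 0 0 -0.1 1; 0.691 -0.205 -0.178 0 0 -0.15 1"
}}

```text
time: 1.92
tool_pos: [270.0, -328.9, 280.4]
orientation: [0.706, 0.708, -0.0, 0.0]
ft_force: [0.7, 0.2, 0.5]
gripper_width: 95.2
grasp_force: 0.0
```

Call:
{"fn": "arm_command", "kwargs": {
  "increments": "0.112 0.225 0 0 0 0 1; 0.225 0.45 0 0 0 0 1; 0.337 0.675 0 0 0 0 1"
}}

```text
time: 2.17
tool_pos: [338.4, -295.8, 280.8]
orientation: [0.708, 0.706, -0.0, 0.001]
ft_force: [0.3, -0.9, -0.9]
gripper_width: 95.2
grasp_force: 0.0
```

Call:
{"fn": "arm_command", "kwargs": {
  "increments": "0.113 0.225 0 0 0 0 1; 0.225 0.45 0 0 0 0 1; 0.338 0.675 0 0 0 0 1"
}}

```text
time: 2.42
tool_pos: [406.3, -262.0, 280.3]
orientation: [0.708, 0.706, -0.0, 0.0]
ft_force: [-1.0, -0.9, 0.1]
gripper_width: 95.4
grasp_force: 0.0
```

Call:
{"fn": "arm_command", "kwargs": {
  "increments": "0.113 0.225 0 0 0 0 1; 0.225 0.45 0 0 0 0 1; 0.225 0.45 0 0 0 0 1"
}}

```text
time: 2.67
tool_pos: [452.8, -238.6, 279.9]
orientation: [0.707, 0.708, 0.001, -0.0]
ft_force: [-1.5, -0.8, 0.5]
gripper_width: 94.9
grasp_force: 0.0
```

```bash
cat >> plan.py <<'E'
import pickle,os
def look(name,targets,fn="spot_point"):
    """snapshot the wrist camera, ask the network, store the observations in obs.pkl"""
    O=pickle.load(open("obs.pkl","rb")) if os.path.exists("obs.pkl") else {}
    c=cam("wrist"); save(name+".png",manip.snapshot("wrist"))
    for t in targets:
        r=getattr(manip,fn)(t,"wrist"); print(t,[(np.round(q["centre"],1).tolist(),round(q["confidence"],2)) for q in r[:3]])
        if r: O.setdefault(t,[]).append((c,np.array(r[0]["centre"])))
        if t in O and len(O[t])>1: print("   tri",*[np.round(v,1) for v in tri(O[t])])
    pickle.dump(O,open("obs.pkl","wb"))
E
python3 - <<'E'
from plan import *
show(); look("w1",["nest_disc","nest_tri","pin_stand","release_pin","boss_clamp"]); show()
plan([(360,-70,280,90)],28)
E
```

```text
t2.7 tcp [ 452.8 -238.6  279.9] yaw 90.08 tilt 0.08 w 94.9 g 0.0 F [-1.5 -0.8  0.5] q [-0.59 -0.22  1.87  0.    1.49 -0.59]
nest_disc [([319.1, 184.2], 0.94)]
nest_tri [([441.6, 180.8], 0.9)]
pin_stand [([288.0, 62.2], 0.58)]
release_pin [([288.7, 65.8], 0.58)]
boss_clamp [([383.7, 145.5], 0.96)]
t3.0 tcp [ 449.6 -240.9  280.2] yaw 89.81 tilt 0.02 w 94.9 g 0.0 F [0.6 0.2 1.2] q [-0.6  -0.22  1.88 -0.    1.49 -0.59]
-> (360, -70, 280, 90)
0.244 -0.129 0 0 0 0 1; 0.488 -0.258 0 0 0 0 1; 0.731 -0.386 0 0 0 -0.001 1; 0.975 -0.515 0.001 0 0 -0.001 1
0.244 -0.128 0 0 0 0 1; 0.488 -0.257 0 0 0 0 1; 0.732 -0.385 0.001 0 0 -0.001 1
```

View pics/w1.png

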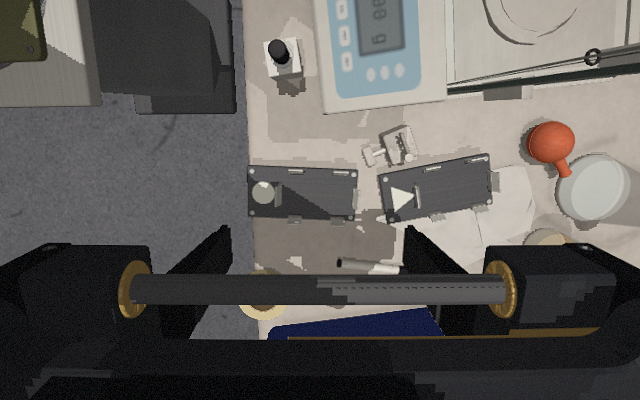

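The wrist view shows the disc nest at (303,192), nearly square to x. The tri nest is at (437,187), turned about +11°, and the pin in its stand is at (285,58). Next is a second view nearer the pin.

Call:
{"fn": "arm_command", "kwargs": {
  "increments": "0.244 -0.129 0 0 0 0 1; 0.488 -0.258 0 0 0 0 1; 0.731 -0.386 0 0 0 0 1; 0.975 -0.515 0 0 0 0 1"
}}

```text
time: 3.3
tool_pos: [397.8, -142.5, 280.0]
orientation: [0.709, 0.706, 0.0, 0.0]
ft_force: [-0.1, -0.4, -0.2]
gripper_width: 95.1
grasp_force: 0.0
```

Call:
{"fn": "arm_command", "kwargs": {
  "increments": "0.244 -0.128 0 0 0 0 1; 0.488 -0.257 0 0 0 0 1; 0.732 -0.385 0 0 0 0 1; 0.732 -0.385 0 0 0 0 1"
}}

```text
time: 3.63
tool_pos: [359.0, -67.5, 280.5]
orientation: [0.707, 0.707, 0.001, 0.0]
ft_force: [0.6, -0.5, 0.1]
gripper_width: 95.4
grasp_force: 0.0
```

```bash

python3 - <<'E'
from plan import *
show(); look("w2",["nest_disc","nest_tri","pin_stand","release_pin"]); show()
plan([(370,100,300,90)],28)
E
```

```text
t3.6 tcp [359.  -67.5 280.5] yaw 89.98 tilt 0.11 w 95.4 g 0.0 F [ 0.6 -0.5  0.1] q [-0.33 -0.59  2.14  0.    1.6  -0.33]
nest_disc [([379.0, 295.4], 0.56)]
   tri [ 454.3 -267.1    5.4] [1.5 1.5]
nest_tri [([354.3, 191.9], 0.38)]
   tri [347.3 -30.4 669.3] [88.1 88.1]
pin_stand [([356.3, 190.3], 0.59)]
   tri [ 415.  -107.4   -8.2] [0.1 0.1]
release_pin [([357.2, 190.4], 0.61)]
   tri [ 416.2 -110.2  -16.5] [1.3 1.3]
t3.9 tcp [360.8 -70.3 280.1] yaw 89.80 tilt 0.01 w 95.1 g 0.0 F [0.3 0.2 0.4] q [-0.34 -0.59  2.13 -0.    1.59 -0.34]
-> (370, 100, 300, 90)
0.243 0.012 -0.029 0 0 0 1; 0.487 0.025 -0.057 0 0 0 1; 0.73 0.037 -0.086 0 0 -0.001 1; 0.973 0.049 -0.114 0 0 -0.001 1
0.243 0.013 -0.028 0 0 0 1; 0.487 0.026 -0.057 0 0 0 1; 0.73 0.038 -0.085 0 0 -0.001 1
```

View pics/w2.png

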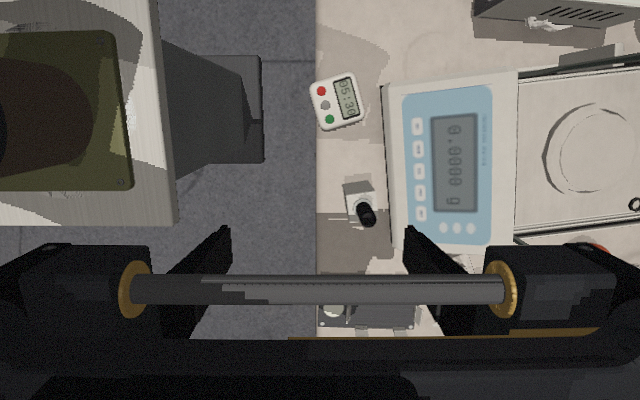

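The second wrist view shows the stand at (357,195), with the pin handle ending at about (368,216), and the timer at (336,100). I'm moving on to the dock.

Call:
{"fn": "arm_command", "kwargs": {
  "increments": "0.243 0.012 -0.029 0 0 0 1; 0.487 0.025 -0.057 0 0 0 1; 0.73 0.037 -0.086 0 0 0 1; 0.973 0.049 -0.114 0 0 0 1"
}}

```text
time: 4.22
tool_pos: [366.2, 27.9, 291.4]
orientation: [0.709, 0.705, -0.0, -0.0]
ft_force: [-0.0, -0.2, 0.0]
gripper_width: 94.9
grasp_force: 0.0
```

Call:
{"fn": "arm_command", "kwargs": {
  "increments": "0.243 0.013 -0.028 0 0 0 1; 0.487 0.026 -0.057 0 0 0 1; 0.73 0.038 -0.085 0 0 0 1"
}}

```text
time: 4.47
tool_pos: [370.3, 101.3, 300.0]
orientation: [0.708, 0.706, -0.0, -0.0]
ft_force: [0.2, -0.7, 0.2]
gripper_width: 94.9
grasp_force: 0.0
```

```bash

python3 - <<'E'
from plan import *
O=pickle.load(open("obs.pkl","rb")); O["nest_tri"]=O["nest_tri"][:1]; pickle.dump(O,open("obs.pkl","wb"))
c1,c2=O["pin_stand"][0][0],O["pin_stand"][1][0]
for z in(105,114): print(z,onz(c1,(277,47),z).round(1),onz(c2,(367,216),z).round(1))
print(tri([(c1,(277,47)),(c2,(367,216))]))
print("proj stand top/pin top", [np.round(proj(c,X)) for c in(c1,c2) for X in((415,-107,64),(415,-107,114))])
show(); look("w3",["access_hole","dock"])
plan([(460,190,300,90)],28)
E
```

```text
105 [ 413.9 -108.2  105. ] [ 413.7 -108.6  105. ]
114 [ 414.9 -109.8  114. ] [ 412.3 -105.6  114. ]
(array([ 413.79846796, -108.37947597,  105.39980429]), [np.float64(0.16829929513741926), np.float64(0.16829929513752917)])
proj stand top/pin top [array([282.,  53.]), array([277.,  44.]), array([363., 204.]), array([369., 217.])]
t4.5 tcp [370.3 101.3 300. ] yaw 89.78 tilt 0.03 w 94.9 g 0.0 F [ 0.2 -0.7  0.2] q [ 0.13 -0.54  2.08 -0.    1.61  0.13]
access_hole [([565.7, 102.4], 0.64)]
dock [([511.7, 101.6], 0.9)]
-> (460, 190, 300, 90)
0.178 0.18 -0.001 0 0 0 1; 0.356 0.359 -0.001 0 0 0 1; 0.533 0.539 -0.002 0 0 0 1
0.178 0.18 0 0 0 0 1; 0.356 0.359 -0.001 0 0 0 1
```

View pics/w3.png

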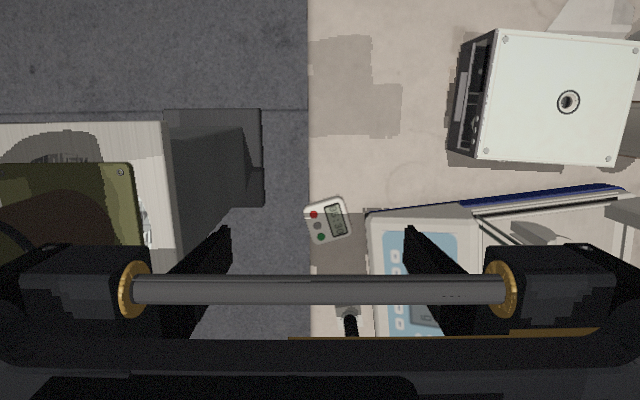

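The dock's roof hole shows at (568,102), and the roof edge runs from (497,30) to (640,40), which puts the dock's yaw near -4°. A closer view next.

Call:
{"fn": "arm_command", "kwargs": {
  "increments": "0.18 0.3 0 0 0 0 1; 0.36 0.6 0 0 0 0 1; 0.5 0.9 0 0 0 0 1"
}}

```text
time: 4.87
tool_pos: [461.4, 149.9, 299.8]
orientation: [0.708, 0.706, 0.0, 0.0]
ft_force: [-0.5, -0.1, 1.2]
gripper_width: 95.0
grasp_force: 0.0
```

Call:
{"fn": "arm_command", "kwargs": {
  "increments": "0.2 0.3 0 0 0 0 1; 0.4 0.6 0 0 0 0 1; 0.4 0.6 0 0 0 0 1"
}}

```text
time: 5.12
tool_pos: [523.8, 190.6, 296.4]
orientation: [0.708, 0.706, -0.002, -0.001]
ft_force: [-0.8, -0.1, -0.4]
gripper_width: 95.0
grasp_force: 0.0
```

```bash

python3 - <<'E'
from plan import *
show(); look("w4",["access_hole","dock"])
O=pickle.load(open("obs.pkl","rb")); print("z90",[onz(*o,90).round(1) for o in O["access_hole"]])
plan([(415,-108,220,90)],32)
E
```

```text
t5.1 tcp [523.8 190.6 296.4] yaw 89.81 tilt 0.24 w 95.0 g 0.0 F [-0.8 -0.1 -0.4] q [ 0.25 -0.12  1.76  0.    1.51  0.26]
access_hole [([428.6, 179.3], 0.64)]
   tri [654.4 181.7  83.1] [0.3 0.3]
dock [([401.1, 167.8], 0.87), ([254.2, 338.2], 0.65), ([209.4, 46.7], 0.39)]
   tri [641.5 182.1  -3.1] [1.8 1.8]
z90 [array([649.6, 181.4,  90. ]), array([652. , 183.4,  90. ])]
-> (415, -108, 220, 90)
-0.27 -0.094 0.072 0 0 0 1; -0.54 -0.189 0.145 0 0 0 1; -0.811 -0.283 0.217 0 0 0 1
-0.27 -0.095 0.072 0 0 0 1; -0.54 -0.189 0.144 0 0 0 1; -0.81 -0.284 0.216 0 0 0 1
-0.27 -0.095 0.072 0 0 0 1; -0.54 -0.19 0.144 0 0 0 1; -0.81 -0.285 0.216 0 0 0 1
-0.27 -0.095 0.072 0 0 0 1; -0.54 -0.191 0.144 0 0 0 1
```

View pics/w4.png

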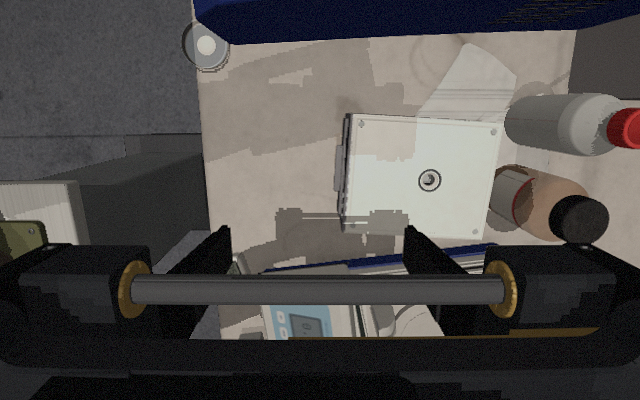

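The dock roof is square-on here, with the hole's ring centred at (430,180). The bottles stand behind it, the brown bottle's cap at (580,218). I'll fetch the pin.

```bash

python3 - <<'E'
from plan import *
O=pickle.load(open("obs.pkl","rb")); c=O["access_hole"][1][0]
print("cap",tri([(c,(580,218)),(cam("scene"),(228,170))]), "base near edge",onz(c,(490,195),0))
for p in((351,115),(502,119),(483,240),(345,232)): print(onz(c,p,90).round(1))
plan([(410,90,230,90),(414.5,-108,170,90)],32)
plan([(414.5,-108,80,90)],23,.45,dict(tool_pos=[414.5,-108,170],orientation=[.70711,.70711,0,0]))
E
```

```text
cap (array([787.56844457, 155.98931149, 153.2149061 ]), [np.float64(1.5458246061719392), np.float64(1.5458246061718761)]) base near edge [774.95814434 140.86838098   0.        ]
[560.3 255.9  90. ]
[728.9 252.   90. ]
[725.6 107.6  90. ]
[556.2 118.6  90. ]
-> (410, 90, 230, 90)
-0.165 -0.183 0.116 0 0 0 1; -0.331 -0.365 0.231 0 0 -0.001 1; -0.496 -0.548 0.347 -0.001 0 -0.001 1
-0.165 -0.183 0.115 0 0 0 1; -0.33 -0.366 0.23 0 0 -0.001 1; -0.495 -0.549 0.346 -0.001 0 -0.001 1
-> (414.5, -108, 170, 90)
-0.283 0.006 0.086 0 0 0 1; -0.566 0.013 0.171 0 0 0 1; -0.849 0.019 0.257 0 0 0 1
-0.283 0.006 0.086 0 0 0 1; -0.566 0.013 0.171 0 0 0 1; -0.849 0.019 0.257 0 0 0 1
-0.283 0.006 0.086 0 0 0 1
-> (414.5, -108, 80, 90)
0 0 0.225 0 0 0 0.45; 0 0 0.45 0 0 0 0.45; 0 0 0.675 0 0 0 0.45; 0 0 0.9 0 0 0 0.45
```

Call:
{"fn": "arm_command", "kwargs": {
  "increments": "-0.165 -0.183 0.116 0 0 0 1; -0.331 -0.365 0.231 0 0 0 1; -0.496 -0.548 0.347 0 0 0 1"
}}

```text
time: 5.52
tool_pos: [463.8, 139.2, 265.5]
orientation: [0.708, 0.706, 0.0, 0.001]
ft_force: [-0.7, -0.5, 0.3]
gripper_width: 94.9
grasp_force: 0.0
```

Call:
{"fn": "arm_command", "kwargs": {
  "increments": "-0.165 -0.183 0.115 0 0 0 1; -0.33 -0.366 0.23 0 0 0 1; -0.495 -0.549 0.346 0 0 0 1"
}}

```text
time: 5.77
tool_pos: [408.3, 89.9, 230.6]
orientation: [0.708, 0.706, 0.001, 0.001]
ft_force: [-0.4, -0.5, 1.3]
gripper_width: 94.9
grasp_force: 0.0
```

Call:
{"fn": "arm_command", "kwargs": {
  "increments": "-0.283 0.006 0.086 0 0 0 0.45; -0.566 0.013 0.171 0 0 0 0.45; -0.849 0.019 0.257 0 0 0 0.45"
}}

```text
time: 6.02
tool_pos: [410.4, 4.8, 205.3]
orientation: [0.708, 0.706, 0.001, 0.001]
ft_force: [0.5, 0.4, 0.8]
gripper_width: 80.3
grasp_force: 0.0
```

Call:
{"fn": "arm_command", "kwargs": {
  "increments": "-0.283 0.006 0.086 0 0 0 0.45; -0.566 0.013 0.171 0 0 0 0.45; -0.849 0.019 0.257 0 0 0 0.45; -0.849 0.019 0.257 0 0 0 0.45"
}}

```text
time: 6.35
tool_pos: [411.3, -82.1, 178.1]
orientation: [0.71, 0.704, -0.001, 0.0]
ft_force: [-1.0, 0.5, -0.3]
gripper_width: 54.1
grasp_force: 0.0
```

Call:
{"fn": "arm_command", "kwargs": {
  "increments": "-0.283 0.006 0.086 0 0 0 0.45; -0.283 0.006 0.086 0 0 0 0.45; -0.283 0.006 0.086 0 0 0 0.45"
}}

```text
time: 6.6
tool_pos: [413.0, -107.2, 170.9]
orientation: [0.709, 0.705, 0.0, 0.0]
ft_force: [-0.3, 0.6, -0.1]
gripper_width: 43.3
grasp_force: 0.0
```

```bash

python3 - <<'E'
from plan import *
show()
look("w5",["release_pin"],"regions_of")
c=cam("wrist")
print([np.round(proj(c,(414.5,-108,z))) for z in(68,114)])
im=cv2.imread("pics/w5.png"); cv2.imwrite("pics/w5c.png",cv2.resize(im[120:330,220:440],None,fx=2.5,fy=2.5))
plan([(414.5,-108,80,90)],23,.45)
E
```

```text
t6.6 tcp [ 413.  -107.2  170.9] yaw 89.70 tilt 0.02 w 43.3 g 0.0 F [-0.3  0.6 -0.1] q [-0.38 -0.37  2.17  0.    1.34 -0.37]
release_pin [([320.6, 206.6], 0.86)]
   tri [ 415.8 -115.    22.1] [ 2.4 14.7 14.1]
[array([318., 198.]), array([318., 215.])]
-> (414.5, -108, 80, 90)
-0.004 0.002 0.228 0 0 0 0.45; -0.009 0.004 0.456 0 0 -0.001 0.45; -0.013 0.005 0.685 0 0 -0.001 0.45; -0.017 0.007 0.913 0.001 0 -0.001 0.45
```

View pics/w5c.png

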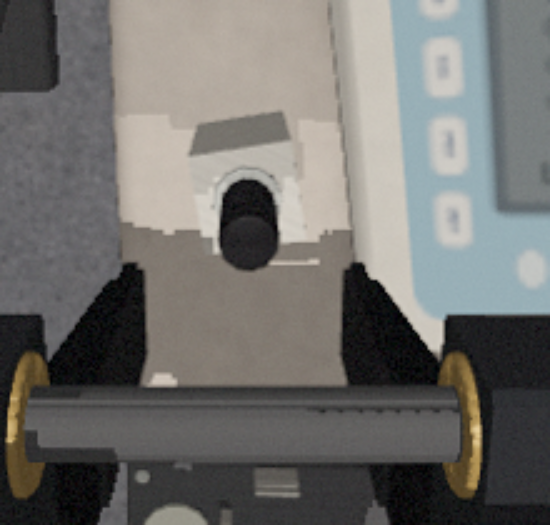

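The crop shows the pin top at about (319,217) and its base near (319,197), centred between the fingers and clear of the console. Descend and grip.

Call:
{"fn": "arm_command", "kwargs": {
  "increments": "-0.005 0.01 0.22 0 0 0 0.45; -0.01 0.02 0.45 0 0 0 0.45; -0.01 0.02 0.68 0 0 0 0.45; -0.01 0.02 0.91 0 0 0 0.45; -0.01 0.02 0.91 0 0 0 0.3"
}}

```text
time: 7.12
tool_pos: [412.7, -105.3, 75.6]
orientation: [0.707, 0.707, -0.002, -0.004]
ft_force: [-1.0, 0.3, -0.0]
gripper_width: 40.3
grasp_force: 0.0
```

Call:
{"fn": "arm_command", "kwargs": {
  "increments": "0 0 0 0 0 0 0.1; 0 0 0 0 0 0 0; 0 0 0 0 0 0 0; 0 0 0 0 0 0 0; 0 0 0 0 0 0 0"
}}

```text
time: 7.53
tool_pos: [416.9, -107.9, 81.6]
orientation: [0.708, 0.706, 0.0, 0.001]
ft_force: [-3.8, 0.9, 6.1]
gripper_width: 17.8
grasp_force: 29.9
```

```bash

python3 - <<'E'
from plan import *
show()
plan([(415,-107.5,180,90,20),(410,60,200,90,30),(560,178,205,90,30)],25,0)
E
```

```text
t7.5 tcp [ 416.9 -107.9   81.6] yaw 89.89 tilt 0.13 w 17.8 g 29.9 F [-3.8  0.9  6.1] q [-0.38 -0.26  2.25 -0.    1.15 -0.38]
-> (415, -107.5, 180, 90, 20)
0.001 -0.003 -0.197 0 0 0 0; 0.001 -0.007 -0.394 0 0 0 0; 0.002 -0.01 -0.59 0.001 0 -0.001 0; 0.002 -0.014 -0.787 0.001 0 -0.001 0; 0.003 -0.017 -0.984 0.001 0 -0.001 0
-> (410, 60, 200, 90, 30)
0.279 -0.008 -0.033 0 0 0 0; 0.558 -0.017 -0.067 0 0 0 0; 0.837 -0.025 -0.1 0 0 0 0
0.279 -0.008 -0.033 0 0 0 0; 0.558 -0.017 -0.067 0 0 0 0; 0.838 -0.025 -0.1 0 0 0 0
-> (560, 178, 205, 90, 30)
0.169 0.214 -0.007 0 0 0 0; 0.337 0.429 -0.014 0 0 0 0; 0.506 0.643 -0.021 0 0 0 0; 0.674 0.857 -0.029 0 0 0 0
0.169 0.214 -0.007 0 0 0 0; 0.337 0.429 -0.014 0 0 0 0; 0.506 0.643 -0.021 0 0 0 0
```

Call:
{"fn": "arm_command", "kwargs": {
  "increments": "0 0 -0.2 0 0 0 0; 0 0 -0.4 0 0 0 0; 0 0 -0.6 0 0 0 0; 0 0 -0.8 0 0 0 0; 0 0 -1 0 0 0 0"
}}

```text
time: 7.95
tool_pos: [416.1, -107.6, 181.0]
orientation: [0.708, 0.706, 0.0, 0.001]
ft_force: [1.0, -0.4, -0.7]
gripper_width: 17.3
grasp_force: 29.9
```

Call:
{"fn": "arm_command", "kwargs": {
  "increments": "0.28 -0.01 -0.04 0 0 0 0; 0.56 -0.02 -0.07 0 0 0 0; 0.84 -0.03 -0.1 0 0 0 0"
}}

```text
time: 8.2
tool_pos: [413.6, -23.0, 190.9]
orientation: [0.709, 0.706, 0.001, 0.001]
ft_force: [0.2, -0.8, -0.6]
gripper_width: 17.5
grasp_force: 29.9
```

Call:
{"fn": "arm_command", "kwargs": {
  "increments": "0.28 -0.01 -0.04 0 0 0 0; 0.56 -0.02 -0.07 0 0 0 0; 0.84 -0.03 -0.1 0 0 0 0"
}}

```text
time: 8.45
tool_pos: [410.4, 61.7, 200.4]
orientation: [0.708, 0.706, 0.001, 0.001]
ft_force: [0.7, -0.9, -1.8]
gripper_width: 17.6
grasp_force: 29.9
```

Call:
{"fn": "arm_command", "kwargs": {
  "increments": "0.17 0.21 0 0 0 0 0; 0.34 0.43 0 0 0 0 0; 0.51 0.64 0 0 0 0 0; 0.67 0.86 0 0 0 0 0"
}}

```text
time: 8.78
tool_pos: [497.5, 128.7, 200.1]
orientation: [0.708, 0.707, 0.001, 0.0]
ft_force: [0.2, 0.1, -0.9]
gripper_width: 17.4
grasp_force: 29.9
```

Call:
{"fn": "arm_command", "kwargs": {
  "increments": "0.17 0.21 0 0 0 0 0; 0.34 0.43 0 0 0 0 0; 0.51 0.64 0 0 0 0 0; 0.51 0.64 0 0 0 0 0"
}}

```text
time: 9.12
tool_pos: [563.3, 180.5, 199.5]
orientation: [0.707, 0.707, 0.001, 0.0]
ft_force: [-0.4, 0.2, -0.1]
gripper_width: 17.8
grasp_force: 29.9
```

```bash

python3 - <<'E'
from plan import *
show()
look("w6",["access_hole","pin_tip","release_pin"])
O=pickle.load(open("obs.pkl","rb")); print("z90",[onz(*o,90).round(1) for o in O["access_hole"]])
c=cam("wrist"); s=manip.get_state(); p=s["tool_pos"]; Rt=R.from_quat(s["orientation"])
print("tip expected at",proj(c,p+Rt.apply([0,0,75])))
show()
plan([(654,183,205,90)],20,0)
E
```

```text
t9.1 tcp [563.3 180.5 199.5] yaw 89.96 tilt 0.12 w 17.8 g 29.9 F [-0.4  0.2 -0.1] q [0.22 0.   1.8  0.   1.33 0.22]
access_hole [([416.7, 193.7], 0.72)]
   tri [652.  181.6  86.8] [0.2 1.5 1.4]
pin_tip [([315.0, 208.5], 0.63)]
release_pin [([314.6, 208.2], 0.9)]
   tri [ 454.2  -93.1 -214.8] [ 55.2  64.7 108.9 192.9]
z90 [array([649.6, 181.4,  90. ]), array([652. , 183.4,  90. ]), array([650.1, 181.4,  90. ])]
tip expected at (np.float64(317.20132030128354), np.float64(205.9646506357744))
t9.3 tcp [560.1 177.8 199.6] yaw 89.87 tilt 0.03 w 17.4 g 29.9 F [ 0.1  1.2 -1.2] q [ 0.22 -0.    1.81 -0.    1.34  0.22]
-> (654, 183, 205, 90)
0.011 0.188 -0.011 0 0 0 0; 0.022 0.376 -0.022 0 0 0 0; 0.033 0.564 -0.033 0 0 -0.001 0; 0.044 0.751 -0.044 0 0 -0.001 0; 0.054 0.939 -0.054 0 0 -0.001 0
```

View pics/w6.png

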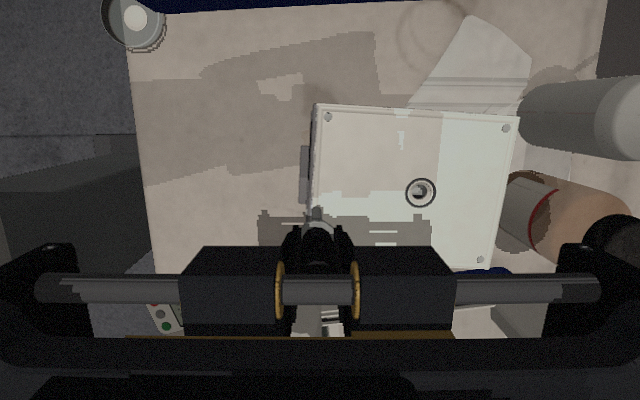

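The wrist view shows the hole's ring at about (420.5,193) and the pin tip below the fingers near (316,207). I'll get close beside the hole and look again.

Call:
{"fn": "arm_command", "kwargs": {
  "increments": "0.01 0.2 0.05 0 0 0 0; 0.02 0.4 0.1 0 0 0 0; 0.03 0.6 0.15 0 0 0 0; 0.03 0.75 0.2 0 0 0 0; 0.03 0.75 0.2 0 0 0 0"
}}

```text
time: 9.73
tool_pos: [636.3, 179.8, 178.7]
orientation: [0.708, 0.706, -0.0, -0.0]
ft_force: [-0.7, 0.0, -1.4]
gripper_width: 17.7
grasp_force: 29.9
```

Call:
{"fn": "arm_command", "kwargs": {
  "increments": "0 0 0 0 0 0 0; 0 0 0 0 0 0 0; 0 0 0 0 0 0 0"
}}

```text
time: 9.98
tool_pos: [634.9, 180.9, 180.4]
orientation: [0.708, 0.706, 0.0, 0.0]
ft_force: [-0.1, 0.1, -1.4]
gripper_width: 17.5
grasp_force: 29.9
```

```bash

python3 - <<'E'
from plan import *
show()
look("w7",["access_hole","pin_tip"])
c=cam("wrist"); s=manip.get_state(); p=s["tool_pos"]; Rt=R.from_quat(s["orientation"])
O=pickle.load(open("obs.pkl","rb")); print("z90",[onz(*o,90).round(1) for o in O["access_hole"]])
tp=p+Rt.apply([0,0,75]); print("tip",tp,"px",proj(c,tp), "from net",onz(c,O["pin_tip"][-1][1],tp[2]))
show()
im=cv2.imread("pics/w7.png"); cv2.imwrite("pics/w7c.png",cv2.resize(im[150:270,280:400],None,fx=5,fy=5,interpolation=cv2.INTER_CUBIC))
E
```

```text
t10.0 tcp [634.9 180.9 180.4] yaw 89.88 tilt 0.04 w 17.5 g 29.9 F [-0.1  0.1 -1.4] q [0.2  0.17 1.66 0.   1.31 0.2 ]
access_hole [([336.6, 200.0], 0.62)]
   tri [651.1 181.7  88.7] [0.5 2.  0.8 0.8]
pin_tip [([313.5, 207.2], 0.89)]
   tri [  515.3 -2498.8 -8767.9] [17.8 17.8]
z90 [array([649.6, 181.4,  90. ]), array([652. , 183.4,  90. ]), array([650.1, 181.4,  90. ]), array([650.6, 181.3,  90. ])]
tip [635.22819464 181.07942853 105.34453409] px (np.float64(317.2402793397017), np.float64(205.9696641643671)) from net [632.353301   180.09913611 105.34453409]
t10.1 tcp [635.2 181.1 180.3] yaw 89.89 tilt 0.05 w 17.4 g 29.9 F [ 0.2 -0.3 -1.2] q [0.2  0.17 1.66 0.   1.31 0.2 ]
```

View pics/w7c.png

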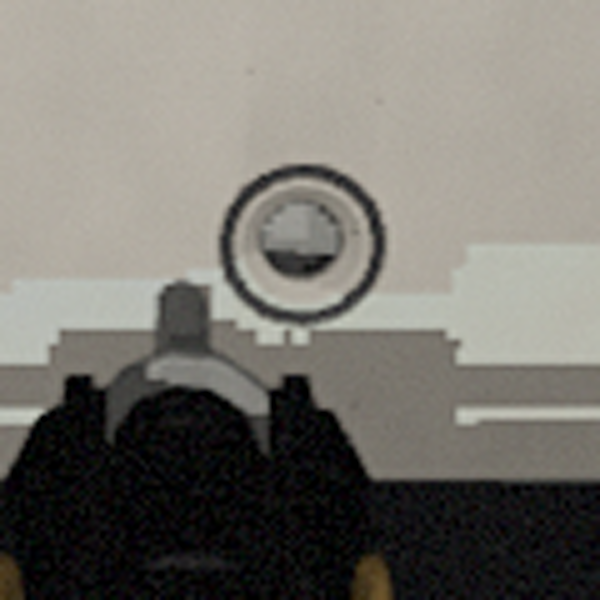

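The crop shows the hole's ring centre at px (340.6,198.8) and the tip at about (317,208). That puts the hole about 18.5 mm in x and 1.5 mm in y from the tip. Align, then push down.

Call:
{"fn": "arm_command", "kwargs": {
  "increments": "0.008 0.1 0 0 0 0 0; 0.016 0.185 0 0 0 0 0; 0.016 0.185 0 0 0 0 0; 0.016 0.185 0.05 0 0 0 0; 0.016 0.185 0.1 0 0 0 0"
}}

```text
time: 10.55
tool_pos: [654.5, 182.6, 169.5]
orientation: [0.708, 0.706, 0.0, 0.0]
ft_force: [-0.0, 0.1, -2.0]
gripper_width: 17.4
grasp_force: 29.9
```

Call:
{"fn": "arm_command", "kwargs": {
  "increments": "0 0 0.05 0 0 0 0; 0 0 0.1 0 0 0 0; 0 0 0.12 0 0 0 0; 0 0 0.12 0 0 0 0"
}}

```text
time: 10.88
tool_pos: [653.3, 182.4, 156.2]
orientation: [0.708, 0.706, -0.001, -0.001]
ft_force: [0.0, 0.4, -0.8]
gripper_width: 17.8
grasp_force: 29.9
```

```bash

python3 - <<'E'
from plan import *
show()
E
```

```text
t10.9 tcp [653.3 182.4 156.2] yaw 89.88 tilt 0.12 w 17.8 g 29.9 F [ 0.   0.4 -0.8] q [0.19 0.23 1.63 0.   1.28 0.2 ]
```

In the hole with no side force. Push on.

Call:
{"fn": "arm_command", "kwargs": {
  "increments": "0 0 0.06 0 0 0 0; 0 0 0.12 0 0 0 0; 0 0 0.17 0 0 0 0; 0 0 0.2 0 0 0 0; 0 0 0.2 0 0 0 0"
}}

```text
time: 11.3
tool_pos: [654.8, 182.7, 138.6]
orientation: [0.708, 0.706, 0.001, 0.001]
ft_force: [-0.7, -0.3, 5.7]
gripper_width: 17.1
grasp_force: 29.9
```

Call:
{"fn": "arm_command", "kwargs": {
  "increments": "0 0 0 0 0 0 0; 0 0 0 0 0 0 0; 0 0 0 0 0 0 0"
}}

```text
time: 11.55
tool_pos: [654.9, 182.7, 139.5]
orientation: [0.708, 0.706, 0.001, 0.001]
ft_force: [-0.9, -0.5, 6.9]
gripper_width: 17.6
grasp_force: 29.9
```

```bash

python3 - <<'E'
from plan import *
show()
print([(np.round(q["centre"]),q["confidence"]) for n in ("top","scene") for _ in [manip.snapshot(n)] for q in manip.search_frame("module_disc",n)+manip.search_frame("module_tri",n)])
E
```

```text
t11.6 tcp [654.9 182.7 139.5] yaw 89.88 tilt 0.13 w 17.6 g 29.9 F [-0.9 -0.5  6.9] q [ 0.19  0.24  1.65 -0.    1.25  0.2 ]
[(array([259., 222.]), 0.6), (array([280., 226.]), 0.5), (array([265., 237.]), 0.79)]
```

Call:
{"fn": "arm_command", "kwargs": {
  "increments": "0 0 0.02 0 0 0 0; 0 0 0.02 0 0 0 0; 0 0 0.02 0 0 0 0; 0 0 0.02 0 0 0 0"
}}

```text
time: 12.18
tool_pos: [654.9, 182.7, 137.7]
orientation: [0.708, 0.706, 0.001, 0.001]
ft_force: [-1.5, 0.0, 6.8]
gripper_width: 17.9
grasp_force: 29.9
```

```bash

python3 - <<'E'
from plan import *
show()
im=manip.snapshot("top"); ct=cam("top")
for t in("module_disc","module_tri","tray_middle"):
    print(t,[(np.round(q["centre"]),round(q["confidence"],2),onz(ct,q["centre"],12).round()) for q in manip.spot_point(t,"top")])
save("t2.png",cv2.resize(im[150:290,190:410],None,fx=3.5,fy=3.5))
plan([(654,182,205,90,15)],20,0)
plan([(410,90,205,90,30),(415,-107.5,185,90,30)],25,0,dict(tool_pos=[654,182,205],orientation=[.70711,.70711,0,0]))
E
```

```text
t12.2 tcp [654.9 182.7 137.7] yaw 89.88 tilt 0.13 w 17.9 g 29.9 F [-1.5  0.   6.8] q [0.19 0.24 1.65 0.   1.25 0.2 ]
module_disc [(array([253., 238.]), 0.45, array([491., 173.,  12.]))]
module_tri [(array([345., 262.]), 0.66, array([ 412., -106.,   12.])), (array([250., 191.]), 0.59, array([637., 182.,  12.]))]
tray_middle []
-> (654, 182, 205, 90, 15)
-0.001 -0.002 -0.134 0 0 0 0; -0.003 -0.003 -0.269 0 0 0 0; -0.004 -0.005 -0.403 0.001 0 -0.001 0; -0.006 -0.006 -0.538 0.001 0 -0.001 0; -0.007 -0.008 -0.672 0.001 0 -0.001 0
-> (410, 90, 205, 90, 30)
-0.102 -0.271 0 0 0 0 0; -0.204 -0.542 0 0 0 0 0; -0.307 -0.813 0 0 0 0 0
-0.102 -0.271 0 0 0 0 0; -0.204 -0.542 0 0 0 0 0; -0.307 -0.813 0 0 0 0 0
-0.102 -0.271 0 0 0 0 0; -0.204 -0.542 0 0 0 0 0; -0.307 -0.813 0 0 0 0 0
-> (415, -107.5, 185, 90, 30)
-0.282 0.007 0.029 0 0 0 0; -0.564 0.014 0.057 0 0 0 0; -0.846 0.021 0.086 0 0 0 0
-0.282 0.007 0.029 0 0 0 0; -0.564 0.014 0.057 0 0 0 0; -0.846 0.021 0.086 0 0 0 0
-0.282 0.007 0.029 0 0 0 0
```

View pics/t2.png

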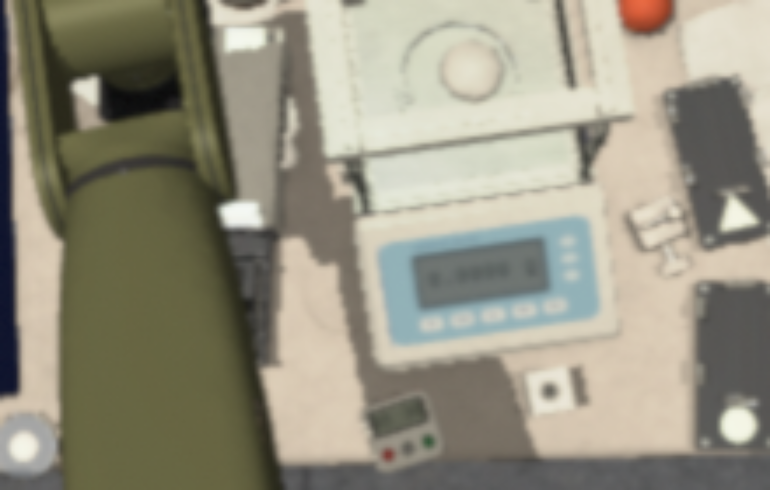

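The tray is out: the dark tray shows in front of the dock at crop (255,240–360). The stand's empty bore is at crop (549,391). I'll return the pin.

Call:
{"fn": "arm_command", "kwargs": {
  "increments": "0 0 -0.14 0 0 0 0; 0 0 -0.3 0 0 0 0; 0 0 -0.5 0 0 0 0; 0 0 -0.7 0 0 0 0; 0 0 -0.7 0 0 0 0"
}}

```text
time: 12.8
tool_pos: [656.3, 183.1, 211.3]
orientation: [0.708, 0.706, 0.003, 0.002]
ft_force: [0.8, -0.7, 0.0]
gripper_width: 17.7
grasp_force: 30.0
```

Call:
{"fn": "arm_command", "kwargs": {
  "increments": "-0.1 -0.27 0 0 0 0 0; -0.2 -0.54 0 0 0 0 0; -0.3 -0.81 0 0 0 0 0"
}}

```text
time: 13.05
tool_pos: [571.5, 152.4, 204.0]
orientation: [0.708, 0.706, -0.001, -0.001]
ft_force: [-0.2, 0.5, -0.5]
gripper_width: 17.7
grasp_force: 30.0
```

Call:
{"fn": "arm_command", "kwargs": {
  "increments": "-0.1 -0.27 0 0 0 0 0; -0.2 -0.54 0 0 0 0 0; -0.3 -0.81 0 0 0 0 0"
}}

```text
time: 13.3
tool_pos: [489.9, 122.4, 204.1]
orientation: [0.708, 0.706, -0.001, -0.001]
ft_force: [-0.3, -0.7, -1.0]
gripper_width: 17.4
grasp_force: 30.0
```

Call:
{"fn": "arm_command", "kwargs": {
  "increments": "-0.1 -0.27 0 0 0 0 0; -0.2 -0.54 0 0 0 0 0; -0.3 -0.81 0 0 0 0 0"
}}

```text
time: 13.55
tool_pos: [408.9, 92.6, 204.2]
orientation: [0.708, 0.706, -0.001, -0.001]
ft_force: [0.2, 0.2, -0.7]
gripper_width: 17.5
grasp_force: 30.0
```

Call:
{"fn": "arm_command", "kwargs": {
  "increments": "-0.28 0.007 0.06 0 0 0 0; -0.56 0.014 0.1 0 0 0 0; -0.85 0.02 0.15 0 0 0 0"
}}

```text
time: 13.8
tool_pos: [411.8, 7.5, 189.8]
orientation: [0.707, 0.707, 0.0, 0.0]
ft_force: [0.9, -0.9, -1.4]
gripper_width: 17.6
grasp_force: 30.0
```

Call:
{"fn": "arm_command", "kwargs": {
  "increments": "-0.28 0.007 0.05 0 0 0 0; -0.56 0.014 0.1 0 0 0 0; -0.8 0.02 0.2 0 0 0 0; -0.8 0.02 0.25 0 0 0 0; -0.8 0.02 0.25 0 0 0 0"
}}

```text
time: 14.22
tool_pos: [413.0, -72.2, 163.3]
orientation: [0.709, 0.705, -0.001, -0.002]
ft_force: [-0.3, 0.3, -0.3]
gripper_width: 17.6
grasp_force: 30.0
```

```bash

python3 - <<'E'
from plan import *
show(); ct=cam("top"); print("bore top",onz(ct,(346.9,261.7),64))
c=cam("wrist"); look("w8",["pin_tip","pin_stand"])
s=manip.get_state(); tp=s["tool_pos"]+R.from_quat(s["orientation"]).apply([0,0,75]); print("tip",tp,proj(c,tp))
for X in((415,-108,64),): print("bore px if there",proj(c,X))
im=cv2.imread("pics/w8.png"); cv2.imwrite("pics/w8c.png",cv2.resize(im[120:270,240:390],None,fx=4,fy=4,interpolation=cv2.INTER_CUBIC))
E
```

```text
t14.2 tcp [413.  -72.2 163.3] yaw 89.72 tilt 0.25 w 17.6 g 30.0 F [-0.3  0.3 -0.3] q [-0.3  -0.38  2.19  0.    1.33 -0.3 ]
bore top [ 412.08366365 -108.21335226   64.        ]
pin_tip [([313.7, 210.2], 0.84)]
   tri [  761.1  5901.  19224.8] [104.  107.   78.9]
pin_stand [([317.3, 214.6], 0.67)]
   tri [ 414.  -107.8   -4.4] [1.2 1.4 2.1]
tip [414.39669896 -71.09165749  90.46188834] (np.float64(319.38344423635436), np.float64(205.55432023904163))
bore px if there (np.float64(320.15394200552106), np.float64(237.84970145060524))
```

View pics/w8c.png

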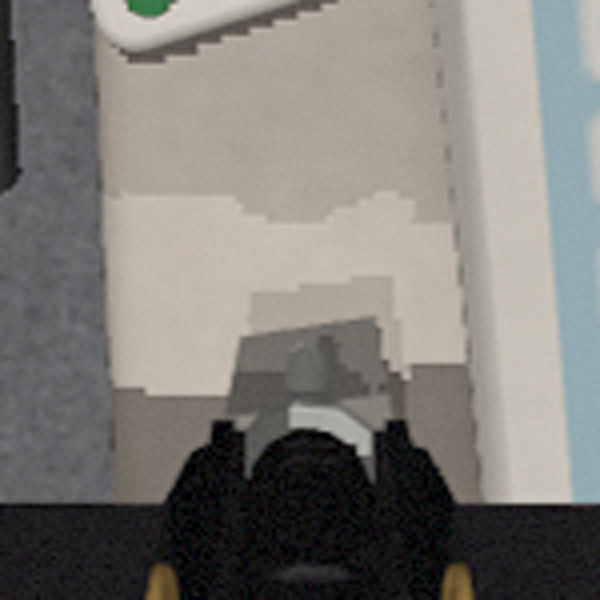

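Call:
{"fn": "arm_command", "kwargs": {
  "increments": "-0.18 0.005 0 0 0 0 0; -0.366 0.01 0 0 0 0 0; -0.366 0.01 0 0 0 0 0; -0.366 0.01 0 0 0 0 0"
}}

```text
time: 14.7
tool_pos: [415.8, -107.9, 166.1]
orientation: [0.708, 0.706, 0.0, 0.0]
ft_force: [0.5, 0.4, -1.6]
gripper_width: 17.4
grasp_force: 30.0
```

Call:
{"fn": "arm_command", "kwargs": {
  "increments": "0 0 0 0 0 0 0; 0 0 0 0 0 0 0; 0 0 0 0 0 0 0"
}}

```text
time: 14.95
tool_pos: [415.6, -107.7, 165.7]
orientation: [0.707, 0.707, 0.0, -0.0]
ft_force: [-0.2, 0.2, -1.2]
gripper_width: 17.6
grasp_force: 30.0
```

```bash

python3 - <<'E'
from plan import *
show()
E
```

```text
t14.9 tcp [ 415.6 -107.7  165.7] yaw 89.95 tilt 0.02 w 17.6 g 30.0 F [-0.2  0.2 -1.2] q [-0.38 -0.36  2.17  0.    1.33 -0.38]
```

Lower by 40 mm first (tip from about 90 to 50, into the bore mouth).

Call:
{"fn": "arm_command", "kwargs": {
  "increments": "0 0 0.1 0 0 0 0; 0 0 0.2 0 0 0 0; 0 0 0.28 0 0 0 0; 0 0 0.35 0 0 0 0; 0 0 0.4 0 0 0 0"
}}

```text
time: 15.37
tool_pos: [414.7, -108.2, 123.8]
orientation: [0.708, 0.706, -0.0, -0.001]
ft_force: [-0.1, -0.1, -1.2]
gripper_width: 17.4
grasp_force: 30.0
```

Call:
{"fn": "arm_command", "kwargs": {
  "increments": "0 0 0 0 0 0 0; 0 0 0 0 0 0 0"
}}

```text
time: 15.53
tool_pos: [415.2, -108.5, 125.1]
orientation: [0.708, 0.706, -0.0, -0.0]
ft_force: [0.7, 0.5, -0.7]
gripper_width: 17.3
grasp_force: 30.0
```

Call:
{"fn": "arm_command", "kwargs": {
  "increments": "0 0 0.12 0 0 0 0; 0 0 0.24 0 0 0 0; 0 0 0.34 0 0 0 0; 0 0 0.4 0 0 0 0; 0 0 0.44 0 0 0 0"
}}

```text
time: 15.95
tool_pos: [414.5, -108.2, 81.2]
orientation: [0.708, 0.706, -0.001, -0.002]
ft_force: [-11.6, 4.2, 26.4]
gripper_width: 17.2
grasp_force: 30.0
```

Call:
{"fn": "arm_command", "kwargs": {
  "increments": "0 0 0 0 0 0 0; 0 0 0 0 0 0 0"
}}

```text
time: 16.12
tool_pos: [415.7, -108.6, 81.5]
orientation: [0.708, 0.706, 0.0, 0.0]
ft_force: [0.7, 0.5, -0.3]
gripper_width: 17.5
grasp_force: 30.0
```

Call:
{"fn": "arm_command", "kwargs": {
  "increments": "0 0 0 0 0 0 0.45; 0 0 0 0 0 0 0.45; 0 0 0 0 0 0 0.45; 0 0 0 0 0 0 0.45; 0 0 0 0 0 0 0.45"
}}

```text
time: 16.53
tool_pos: [415.6, -108.6, 81.7]
orientation: [0.708, 0.706, 0.0, 0.0]
ft_force: [-0.0, 1.0, -0.6]
gripper_width: 41.4
grasp_force: 0.0
```

Call:
{"fn": "arm_command", "kwargs": {
  "increments": "0 0 -0.15 0 0 0 0.45; 0 0 -0.35 0 0 0 0.45; 0 0 -0.6 0 0 0 0.45; 0 0 -0.85 0 0 0 0.45; 0 0 -1 0 0 0 0.45"
}}

```text
time: 16.95
tool_pos: [416.5, -108.9, 184.6]
orientation: [0.708, 0.706, 0.001, 0.002]
ft_force: [0.6, -0.4, 0.2]
gripper_width: 42.8
grasp_force: 0.0
```

```bash

python3 - <<'E'
from plan import *
show(); c=cam("wrist"); look("w9",["pin_stand"])
r=manip.regions_of("release_pin","wrist"); ys,xs=np.nonzero(r[0]["region"]) if r else ([0],[0]); print("pin region px",len(xs),xs.min(),xs.max(),ys.min(),ys.max(),[np.round(proj(c,(415,-108,z))) for z in(66,114)])
plan([(410,80,240,90,32),(470,230,280,90,30)])
E
```

```text
t16.9 tcp [ 416.5 -108.9  184.6] yaw 89.88 tilt 0.21 w 42.8 g 0.0 F [ 0.6 -0.4  0.2] q [-0.38 -0.37  2.15  0.    1.36 -0.38]
pin_stand [([313.5, 178.3], 0.95)]
   tri [ 413.8 -108.4   -3.1] [1.6 2.3 1.5 2.5]
pin region px 815 303 329 182 220 [array([315., 191.]), array([315., 206.])]
-> (410, 80, 240, 90, 32)
0.27 -0.009 -0.082 0 0 0 1; 0.539 -0.019 -0.164 0 0 0 1; 0.809 -0.028 -0.246 0.001 0 0 1; 1.079 -0.037 -0.328 0.001 0 -0.001 1
0.27 -0.009 -0.082 0 0 0 1; 0.539 -0.018 -0.163 0 0 0 1; 0.809 -0.027 -0.245 0.001 0 0 1
-> (470, 230, 280, 90, 30)
0.25 0.1 -0.067 0 0 0 1; 0.5 0.2 -0.133 0 0 0 1; 0.75 0.3 -0.2 0 0 0 1
0.25 0.1 -0.067 0 0 0 1; 0.5 0.2 -0.133 0 0 0 1; 0.75 0.3 -0.2 0 0 0 1
```

Call:
{"fn": "arm_command", "kwargs": {
  "increments": "0.25 -0.01 -0.08 0 0 0 1; 0.5 -0.02 -0.16 0 0 0 1; 0.75 -0.03 -0.24 0 0 0 1; 1 -0.03 -0.3 0 0 0 1"
}}

```text
time: 17.43
tool_pos: [411.6, -7.5, 210.0]
orientation: [0.708, 0.706, -0.001, -0.001]
ft_force: [0.4, -0.4, 0.7]
gripper_width: 64.2
grasp_force: 0.0
```

Call:
{"fn": "arm_command", "kwargs": {
  "increments": "0.28 -0.01 -0.08 0 0 0 1; 0.56 -0.02 -0.16 0 0 0 1; 0.87 -0.03 -0.25 0 0 0 1"
}}

```text
time: 17.68
tool_pos: [408.6, 79.4, 234.5]
orientation: [0.708, 0.706, -0.001, -0.001]
ft_force: [1.1, 0.1, 0.3]
gripper_width: 84.0
grasp_force: 0.0
```

Call:
{"fn": "arm_command", "kwargs": {
  "increments": "0.25 0.1 -0.07 0 0 0 1; 0.5 0.2 -0.14 0 0 0 1; 0.75 0.3 -0.2 0 0 0 1"
}}

```text
time: 17.93
tool_pos: [439.4, 154.7, 254.9]
orientation: [0.708, 0.707, -0.001, -0.001]
ft_force: [0.5, -0.6, 0.4]
gripper_width: 94.8
grasp_force: 0.0
```

Call:
{"fn": "arm_command", "kwargs": {
  "increments": "0.25 0.1 -0.07 0 0 0 1; 0.5 0.2 -0.14 0 0 0 1; 0.75 0.3 -0.2 0 0 0 1; 0.75 0.3 -0.2 0 0 0 1; 0.75 0.3 -0.2 0 0 0 1"
}}

```text
time: 18.35
tool_pos: [469.7, 228.9, 274.4]
orientation: [0.707, 0.707, -0.002, -0.001]
ft_force: [-1.1, -0.4, 0.0]
gripper_width: 95.1
grasp_force: 0.0
```

```bash

cat >> plan.py <<'E'
def yawrect(t,c,z):
    """ground-plane min-area rectangle of a network region at height z"""
    r=manip.regions_of(t,"wrist")
    for q in r[:2]:
        ys,xs=np.nonzero(q["region"]); cn=max(cv2.findContours(q["region"].astype(np.uint8),0,2)[0],key=cv2.contourArea)[:,0]
        P=np.array([onz(c,p,z)[:2] for p in cn],np.float32); (cx,cy),(w,h),a=cv2.minAreaRect(P)
        print(t,"conf %.2f"%q["confidence"],"rect c",np.round((cx,cy),1),"size",np.round((w,h),1),"ang %.1f"%a,"px box",xs.min(),xs.max(),ys.min(),ys.max())
E
python3 - <<'E'
from plan import *
show(); c=cam("wrist"); look("w10",["module_disc","module_tri","tray_middle"])
O=pickle.load(open("obs.pkl","rb"))
for t in("module_disc","module_tri","tray_middle"):
    if t in O: print(t,"z12",onz(*O[t][-1],12).round(1))
    if t in O: yawrect(t,c,46)
show(); print(manip.get_state()["gripper_width"])
E
```

```text
t18.4 tcp [469.7 228.9 274.4] yaw 89.99 tilt 0.22 w 95.1 g 0.0 F [-1.1 -0.4  0. ] q [ 0.35 -0.19  1.86 -0.    1.48  0.35]
module_disc [([327.5, 212.3], 0.62)]
module_tri [([326.2, 170.8], 0.66)]
tray_middle [([323.4, 197.2], 0.89)]
module_disc z12 [482.7 164.   12. ]
module_disc conf 0.66 rect c [478.6 161.9] size [57.3 80.6] ang 86.5 px box 293 358 199 243
module_tri z12 [480.6 221.4  12. ]
module_tri conf 0.75 rect c [480.8 226.2] size [52.9 79.7] ang 87.5 px box 294 359 149 193
tray_middle z12 [477.  185.3  12. ]
tray_middle conf 0.66 rect c [492.5 194.1] size [128.6 139.8] ang 86.9 px box 280 397 143 244
t18.7 tcp [470.  227.6 276.4] yaw 89.82 tilt 0.01 w 95.4 g 0.0 F [0.2 0.1 0.2] q [ 0.35 -0.19  1.86 -0.    1.48  0.35]
95.3747540503936
```

Call:
{"fn": "arm_command", "kwargs": {
  "increments": "-0.2 0.05 0.2 0 0 0 1; -0.4 0.1 0.4 0 0 0 1; -0.4 0.1 0.6 0 0 0 1; -0.4 0.1 0.6 0 0 0 1; -0.4 0.1 0.6 0 0 0 1"
}}

```text
time: 19.12
tool_pos: [479.4, 187.7, 215.8]
orientation: [0.708, 0.706, -0.001, -0.001]
ft_force: [-0.5, 0.1, 0.5]
gripper_width: 95.1
grasp_force: 0.0
```

```bash

python3 - <<'E'
from plan import *
show(); c=cam("wrist"); look("w11",["module_disc","module_tri","tray_middle"])
O=pickle.load(open("obs.pkl","rb"))
for t in("module_disc","module_tri","tray_middle"):
    if t in O: print(t,"z12",onz(*O[t][-1],12).round(1))
    yawrect(t,c,46)
# rib / tag evidence by pixels: white tag blobs
im=cv2.cvtColor(cv2.imread("pics/w11.png"),cv2.COLOR_BGR2GRAY)
for t in("module_disc","module_tri"):
    for q in manip.regions_of(t,"wrist")[:1]:
        m=(q["region"]&(im>110)).astype(np.uint8); n,l,st,ce=cv2.connectedComponentsWithStats(m); i=1+np.argmax(st[1:,4])
        cn=cv2.findContours((l==i).astype(np.uint8),0,2)[0][0][:,0]
        P=np.array([onz(c,p,46)[:2] for p in cn],np.float32); print(t,"tag area px",st[i,4],"rect",[np.round(v,1) for v in cv2.minAreaRect(P)],"centre",onz(c,ce[i],46).round(1))
show()
E
```

```text
t19.1 tcp [479.4 187.7 215.8] yaw 89.82 tilt 0.13 w 95.1 g 0.0 F [-0.5  0.1  0.5] q [ 0.27 -0.18  1.94  0.    1.38  0.27]
module_disc []
module_tri [([317.9, 142.5], 0.8)]
   tri [479.9 225.7  35.3] [0.2 0.2]
tray_middle [([319.1, 171.8], 0.76)]
   tri [478.6 199.1  61.9] [2.3 2.3]
module_disc z12 [482.7 164.   12. ]
module_disc conf 0.95 rect c [478.7 161.9] size [54.7 78.7] ang 86.5 px box 280 355 177 228
module_tri z12 [479.7 223.4  12. ]
module_tri conf 0.91 rect c [480.7 224.6] size [50.7 79.3] ang 84.6 px box 280 359 118 169
tray_middle z12 [481.  190.2  12. ]
tray_middle conf 0.66 rect c [493.  193.3] size [125.8 140.7] ang 87.1 px box 263 403 110 231
tray_middle conf 0.40 rect c [593.5 176.9] size [161.8 343.1] ang 86.6 px box 263 599 110 263
module_disc tag area px 615 rect [array([455.2, 162.8]), array([28.8, 29.9]), np.float64(89.9)] centre [455. 163.  46.]
module_tri tag area px 571 rect [array([455. , 228.4]), array([32.7, 29.5]), np.float64(26.3)] centre [456.8 224.8  46. ]
t19.6 tcp [480.3 188.6 217.3] yaw 89.90 tilt 0.06 w 94.9 g 0.0 F [-0.5  0.  -0.2] q [ 0.27 -0.18  1.94 -0.    1.38  0.27]
```

```bash

python3 - <<'E'
from plan import *
ct=cam("top"); print("shield right top",[onz(ct,p,396).round() for p in((369,180),(361,90))])
plan([(478.7,162,110,86.5,25)],25,.6)
plan([(478.7,162,50,86.5,15)],25,.6,dict(tool_pos=[478.7,162,110],orientation=R.from_matrix(np.array([[np.cos(np.radians(86.5)),np.sin(np.radians(86.5)),0],[np.sin(np.radians(86.5)),-np.cos(np.radians(86.5)),0],[0,0,-1]])).as_quat()))
E
```

```text
shield right top [array([ 589., -148.,  396.]), array([ 808., -138.,  396.])]
-> (478.7, 162, 110, 86.5, 25)
-0.053 -0.003 0.215 0 0 0.006 0.6; -0.107 -0.007 0.429 0 0 0.011 0.6; -0.16 -0.01 0.644 0 0 0.017 0.6
-0.053 -0.001 0.215 0 0 0.006 0.6; -0.107 -0.003 0.429 0 0 0.011 0.6
-> (478.7, 162, 50, 86.5, 15)
0 0 0.15 0 0 0 0.6; 0 0 0.3 0 0 0 0.6; 0 0 0.45 0 0 0 0.6; 0 0 0.6 0 0 0 0.6
```

Call:
{"fn": "arm_command", "kwargs": {
  "increments": "-0.053 0 0.215 0 0 0.006 0.6; -0.107 -0.007 0.429 0 0 0.011 0.6; -0.16 -0.01 0.644 0 0 0.017 0.6"
}}

```text
time: 19.82
tool_pos: [479.5, 172.5, 152.3]
orientation: [0.72, 0.694, 0.001, 0.0]
ft_force: [1.0, 0.1, -0.4]
gripper_width: 80.1
grasp_force: 0.0
```

Call:
{"fn": "arm_command", "kwargs": {
  "increments": "-0.053 0 0.215 0 0 0.006 0.6; -0.107 -0.003 0.429 0 0 0.011 0.6; -0.107 -0.003 0.429 0 0 0.011 0.6; -0.107 -0.003 0.429 0 0 0.011 0.6"
}}

```text
time: 20.15
tool_pos: [477.5, 161.5, 108.5]
orientation: [0.728, 0.685, -0.001, -0.001]
ft_force: [0.3, -0.0, 0.7]
gripper_width: 58.2
grasp_force: 0.0
```

```bash

python3 - <<'E'
from plan import *
show(); plan([(478.7,162,50,86.5,15)],25,.6)
c=cam("wrist"); manip.snapshot("wrist"); yawrect("module_disc",c,46)
E
```

```text
t20.1 tcp [477.5 161.5 108.5] yaw 86.51 tilt 0.15 w 58.2 g 0.0 F [ 0.3 -0.   0.7] q [ 0.22 -0.11  2.07  0.    1.18  0.28]
-> (478.7, 162, 50, 86.5, 15)
0.002 0.003 0.146 0 0 0 0.6; 0.003 0.006 0.292 -0.001 0 0 0.6; 0.005 0.01 0.439 -0.001 0 0 0.6; 0.007 0.013 0.585 -0.001 0 0 0.6
module_disc conf 0.95 rect c [478.1 161.5] size [55.8 77.9] ang 86.9 px box 264 372 173 246
```

Call:
{"fn": "arm_command", "kwargs": {
  "increments": "0 0 0.15 0 0 0 0.6; 0 0 0.3 0 0 0 0.6; 0 0 0.45 0 0 0 0.6; 0 0 0.58 0 0 0 0.6; 0 0 0.58 0 0 0 0.6"
}}

```text
time: 20.67
tool_pos: [477.8, 161.8, 50.6]
orientation: [0.728, 0.686, -0.001, -0.0]
ft_force: [0.2, -0.0, -1.5]
gripper_width: 56.8
grasp_force: 0.0
```

Call:
{"fn": "arm_command", "kwargs": {
  "increments": "0 0 0 0 0 0 0.3; 0 0 0 0 0 0 0; 0 0 0 0 0 0 0; 0 0 0 0 0 0 0; 0 0 0 0 0 0 0"
}}

```text
time: 21.08
tool_pos: [479.0, 161.8, 52.4]
orientation: [0.728, 0.685, 0.001, 0.0]
ft_force: [0.4, 0.0, 0.3]
gripper_width: 29.0
grasp_force: 0.0
```

Call:
{"fn": "arm_command", "kwargs": {
  "increments": "0 0 0 0 0 0 0; 0 0 0 0 0 0 0; 0 0 0 0 0 0 0"
}}

```text
time: 21.33
tool_pos: [478.4, 161.6, 51.5]
orientation: [0.728, 0.685, 0.0, -0.0]
ft_force: [0.0, -0.2, 0.6]
gripper_width: 11.7
grasp_force: 30.0
```

```bash

python3 - <<'E'
from plan import *
show()
O=pickle.load(open("obs.pkl","rb")); ob=O["nest_disc"][0]; print("nest_disc z30",onz(*ob,0),onz(*O["nest_tri"][0],0))
E
```

```text
t21.3 tcp [478.4 161.6  51.5] yaw 86.52 tilt 0.00 w 11.7 g 30.0 F [ 0.  -0.2  0.6] q [ 0.22 -0.03  2.11  0.    1.07  0.28]
nest_disc z30 [ 455.63418896 -267.51514202    0.        ] [ 626.05144138 -262.32276356    0.        ]
```

```bash

python3 - <<'E'
from plan import *
O=pickle.load(open("obs.pkl","rb")); c=O["nest_disc"][0][0]
im=cv2.cvtColor(cv2.imread("pics/w1.png"),cv2.COLOR_BGR2GRAY)
for nm,(x0,x1,y0,y1) in dict(disc=(240,368,155,230),tri=(372,505,145,230)).items():
    sub=im[y0:y1,x0:x1]; dark=((sub<85)).astype(np.uint8)
    dark=cv2.morphologyEx(dark,cv2.MORPH_OPEN,np.ones((3,3))); n,l,st,ce=cv2.connectedComponentsWithStats(dark); i=1+np.argmax(st[1:,4])
    reg=(l==i).astype(np.uint8); reg=cv2.morphologyEx(reg,cv2.MORPH_CLOSE,np.ones((15,15)))
    cn=max(cv2.findContours(reg,0,2)[0],key=cv2.contourArea); hull=cv2.convexHull(cn)[:,0]
    P=np.array([onz(c,p+[x0,y0],30)[:2] for p in hull],np.float32); print(nm,"plate",[np.round(v,1) for v in cv2.minAreaRect(P)])
    m=np.zeros_like(sub); cv2.fillConvexPoly(m,hull.reshape(-1,1,2),1); m=cv2.dilate(m,np.ones((5,5)))
    br=((sub>105)&(m>0)).astype(np.uint8); n,l,st,ce=cv2.connectedComponentsWithStats(br)
    for i in range(1,n):
        if st[i,4]>=4: print("  bright",st[i].tolist(),(ce[i]+[x0,y0]).round(1),onz(c,ce[i]+[x0,y0],45).round(1)[:2])
plan([(478.4,161.6,205,86.5,22),(420,60,215,88,30),(430,-180,260,90,30)],25,0)
E
```

```text
disc plate [array([ 408.8, -289.3]), array([ 52.9, 130.8]), np.float64(72.1)]
  bright [9, 17, 5, 2, 8] [251.  172.5] [ 370.9 -242.6]
  bright [12, 26, 25, 26, 438] [263.9 192.6] [ 386.  -268.4]
  bright [11, 56, 3, 4, 11] [251.9 212.4] [ 369.5 -294.4]
  bright [13, 63, 36, 3, 64] [271.4 218.9] [ 394.2 -303.1]
  bright [61, 65, 31, 2, 53] [314.3 220.6] [ 449.3 -305.3]
tri plate [array([ 552.7, -301.9]), array([22.2, 18.1]), np.float64(0.0)]
  bright [21, 61, 5, 6, 18] [394.8 208.7] [ 552.  -289.2]
  bright [10, 65, 1, 4, 4] [382.  211.5] [ 535.9 -293. ]
  bright [10, 69, 5, 8, 23] [384.  217.5] [ 538.9 -301.1]
  bright [18, 73, 4, 4, 11] [391.4 219.5] [ 548.5 -303.8]
  bright [19, 76, 12, 3, 22] [397.7 222.5] [ 556.9 -307.8]
-> (478.4, 161.6, 205, 86.5, 22)
0 0 -0.219 0 0 0 0; 0 0 -0.439 0 0 0 0; 0 0 -0.658 0 0 0 0; 0 0 -0.877 0 0 0 0
0 0 -0.219 0 0 0 0; 0 0 -0.439 0 0 0 0; 0 0 -0.658 0 0 0 0
-> (420, 60, 215, 88, 30)
-0.262 -0.13 -0.025 0 0 -0.003 0; -0.525 -0.26 -0.05 0 0 -0.006 0
-0.261 -0.134 -0.025 0 0 -0.003 0; -0.521 -0.267 -0.05 0 0 -0.006 0
-> (430, -180, 260, 90, 30)
-0.266 0.02 -0.05 0 0 -0.002 0; -0.532 0.041 -0.1 0 0 -0.004 0; -0.798 0.061 -0.15 0 0 -0.006 0
-0.266 0.017 -0.05 0 0 -0.002 0; -0.533 0.035 -0.1 0 0 -0.004 0; -0.799 0.052 -0.15 0 0 -0.006 0
-0.267 0.014 -0.05 0 0 -0.002 0; -0.533 0.028 -0.1 0 0 -0.004 0; -0.8 0.043 -0.15 0 0 -0.006 0
```

Call:
{"fn": "arm_command", "kwargs": {
  "increments": "0 0 -0.1 0 0 0 0; 0 0 -0.3 0 0 0 0; 0 0 -0.55 0 0 0 0; 0 0 -0.8 0 0 0 0; 0 0 -1 0 0 0 0"
}}

```text
time: 21.75
tool_pos: [478.4, 161.6, 153.2]
orientation: [0.728, 0.685, 0.0, 0.0]
ft_force: [0.5, 0.4, -2.8]
gripper_width: 12.0
grasp_force: 30.0
```

Call:
{"fn": "arm_command", "kwargs": {
  "increments": "0 0 -0.2 0 0 0 0; 0 0 -0.4 0 0 0 0; 0 0 -0.55 0 0 0 0"
}}

```text
time: 22.0
tool_pos: [478.4, 161.7, 208.3]
orientation: [0.728, 0.685, 0.001, 0.0]
ft_force: [0.4, 1.4, -2.4]
gripper_width: 12.0
grasp_force: 30.0
```

```bash

python3 - <<'E'
from plan import *
show(); 
manip.snapshot("top"); print([(np.round(q["centre"]),round(q["confidence"],2)) for q in manip.search_frame("module_disc","top")])
plan([(420,60,230,88,25),(430,-140,280,90,25),(490,-240,330,90,25)],25,0)
E
```

```text
t22.0 tcp [478.4 161.7 208.3] yaw 86.52 tilt 0.07 w 12.0 g 30.0 F [ 0.4  1.4 -2.4] q [ 0.22 -0.2   1.98  0.    1.37  0.28]
[]
-> (420, 60, 230, 88, 25)
-0.211 -0.107 -0.041 0.001 0 -0.002 0; -0.422 -0.214 -0.083 0.001 0 -0.005 0; -0.633 -0.321 -0.124 0.002 0 -0.007 0
-0.209 -0.11 -0.041 0.001 0 -0.002 0; -0.418 -0.221 -0.081 0.001 0 -0.005 0
-> (430, -140, 280, 90, 25)
-0.222 0.019 -0.056 0 0 -0.002 0; -0.443 0.038 -0.111 0 0 -0.004 0; -0.665 0.057 -0.167 0 0 -0.006 0
-0.222 0.016 -0.056 0 0 -0.002 0; -0.444 0.033 -0.111 0 0 -0.004 0; -0.666 0.049 -0.167 0 0 -0.006 0
-0.222 0.014 -0.056 0 0 -0.002 0; -0.444 0.027 -0.111 0 0 -0.004 0; -0.666 0.041 -0.167 0 0 -0.006 0
-> (490, -240, 330, 90, 25)
-0.167 0.1 -0.083 0 0 0 0; -0.333 0.2 -0.167 0 0 0 0; -0.5 0.3 -0.25 0 0 0 0
-0.167 0.1 -0.083 0 0 0 0; -0.333 0.2 -0.167 0 0 0 0; -0.5 0.3 -0.25 0 0 0 0
```

Weight of about 2.4 N is on the wrist, so the module is held. Carry it to the nests.

Call:
{"fn": "arm_command", "kwargs": {
  "increments": "-0.211 -0.107 -0.041 0 0 -0.002 0; -0.422 -0.214 -0.083 0 0 -0.005 0; -0.633 -0.321 -0.124 0 0 -0.007 0"
}}

```text
time: 22.35
tool_pos: [440.9, 99.8, 217.0]
orientation: [0.723, 0.691, -0.001, -0.001]
ft_force: [-0.5, -0.2, -2.0]
gripper_width: 11.9
grasp_force: 30.0
```

Call:
{"fn": "arm_command", "kwargs": {
  "increments": "-0.209 -0.11 -0.041 0 0 -0.002 0; -0.418 -0.221 -0.081 0 0 -0.005 0"
}}

```text
time: 22.52
tool_pos: [416.9, 58.9, 225.1]
orientation: [0.719, 0.695, -0.001, -0.001]
ft_force: [1.0, -0.2, -2.3]
gripper_width: 11.8
grasp_force: 30.0
```

Call:
{"fn": "arm_command", "kwargs": {
  "increments": "-0.222 0.019 -0.056 0 0 -0.002 0; -0.443 0.038 -0.111 0 0 -0.004 0; -0.665 0.057 -0.167 0 0 -0.006 0"
}}

```text
time: 22.77
tool_pos: [420.6, -7.8, 242.1]
orientation: [0.715, 0.699, -0.001, -0.001]
ft_force: [0.7, 0.7, -2.5]
gripper_width: 11.9
grasp_force: 30.0
```

Call:
{"fn": "arm_command", "kwargs": {
  "increments": "-0.222 0.016 -0.056 0 0 -0.002 0; -0.444 0.033 -0.111 0 0 -0.004 0; -0.666 0.049 -0.167 0 0 -0.006 0"
}}

```text
time: 23.02
tool_pos: [424.2, -74.5, 258.7]
orientation: [0.711, 0.703, -0.001, -0.001]
ft_force: [0.1, -0.7, -3.1]
gripper_width: 11.6
grasp_force: 30.0
```

Call:
{"fn": "arm_command", "kwargs": {
  "increments": "-0.222 0.014 -0.056 0 0 -0.002 0; -0.444 0.027 -0.111 0 0 -0.004 0; -0.666 0.041 -0.167 0 0 -0.006 0"
}}

```text
time: 23.27
tool_pos: [427.7, -141.1, 275.3]
orientation: [0.706, 0.708, -0.0, -0.001]
ft_force: [0.4, 0.4, -2.1]
gripper_width: 11.4
grasp_force: 30.0
```

Call:
{"fn": "arm_command", "kwargs": {
  "increments": "-0.167 0.1 -0.083 0 0 0 0; -0.333 0.2 -0.167 0 0 0 0; -0.5 0.3 -0.25 0 0 0 0"
}}

```text
time: 23.52
tool_pos: [458.2, -191.0, 300.3]
orientation: [0.707, 0.708, -0.0, -0.001]
ft_force: [0.4, 0.3, -2.4]
gripper_width: 11.7
grasp_force: 30.0
```

Call:
{"fn": "arm_command", "kwargs": {
  "increments": "-0.167 0.1 -0.083 0 0 0 0; -0.333 0.2 -0.167 0 0 0 0; -0.5 0.3 -0.25 0 0 0 0; -0.5 0.3 -0.25 0 0 0 0; -0.5 0.3 -0.25 0 0 0 0"
}}

```text
time: 23.93
tool_pos: [488.5, -240.4, 325.4]
orientation: [0.707, 0.708, -0.0, -0.001]
ft_force: [0.2, 0.6, -2.8]
gripper_width: 11.7
grasp_force: 30.0
```

```bash

python3 - <<'E'
from plan import *
show(); c=cam("wrist"); look("w12",["nest_disc","nest_tri","module_disc"])
O=pickle.load(open("obs.pkl","rb"))
for t in("nest_disc","nest_tri"):
    for z in (0,30): print(t,z,[onz(*o,z).round(1)[:2] for o in O[t]])
    yawrect(t,c,30)
s=manip.get_state(); print("held origin px",proj(c,s["tool_pos"]-[0,0,39.5]),"rib top centre",proj(c,s["tool_pos"]+[0,0,18.5]))
show()
E
```

```text
t23.9 tcp [ 488.5 -240.4  325.4] yaw 90.07 tilt 0.17 w 11.7 g 30.0 F [ 0.2  0.6 -2.8] q [-0.56 -0.15  1.74  0.    1.56 -0.56]
nest_disc [([296.3, 180.8], 0.97), ([283.1, 26.6], 0.69)]
   tri [ 455.3 -271.5   -1.8] [3.5 1.1 2.9]
nest_tri [([409.8, 171.8], 0.81)]
   tri [ 631.3 -263.5  -12.6] [1.5 1.5]
module_disc [([318.9, 218.8], 0.67)]
   tri [ 357.2 2616.2 8248.3] [197.4 197.4]
nest_disc 0 [array([ 455.6, -267.5]), array([ 454.1, -271.2]), array([ 455.8, -274.1])]
nest_disc 30 [array([ 455.4, -260.8]), array([ 447.7, -252.7]), array([ 457.8, -267.7])]
nest_disc conf 0.63 rect c [ 432.5 -270.9] size [144.3  69.2] ang 0.0 px box 229 329 159 206
nest_tri 0 [array([ 626.1, -262.3]), array([ 628.1, -259.7])]
nest_tri 30 [array([ 614.5, -255.9]), array([ 619.6, -254.2])]
nest_tri conf 0.58 rect c [ 615.4 -270.3] size [151.9  80.7] ang 12.6 px box 350 459 148 211
held origin px (np.float64(317.08877525659335), np.float64(220.3361710377932)) rib top centre (np.float64(316.70265837185883), np.float64(258.5971103045673))
t24.2 tcp [ 488.4 -239.4  326.4] yaw 90.16 tilt 0.05 w 11.5 g 30.0 F [-0.9 -0.5 -2.3] q [-0.55 -0.16  1.74  0.    1.56 -0.56]
```

```bash

python3 - <<'E'
from plan import *
plan([(455.5,-271,210,90,25),(455.5,-271,115,90,20)],25,0)
E
```

```text
-> (455.5, -271, 210, 90, 25)
-0.063 -0.066 0.233 0 0 0 0; -0.126 -0.132 0.466 0 0 0.001 0; -0.189 -0.197 0.699 0 0 0.001 0
-0.063 -0.066 0.233 0 0 0 0; -0.126 -0.132 0.466 0 0 0.001 0
-> (455.5, -271, 115, 90, 20)
0 0 0.19 0 0 0 0; 0 0 0.38 0 0 0 0; 0 0 0.57 0 0 0 0; 0 0 0.76 0 0 0 0; 0 0 0.95 0 0 0 0
```

Call:
{"fn": "arm_command", "kwargs": {
  "increments": "-0.063 -0.066 0.233 0 0 0 0; -0.126 -0.132 0.466 0 0 0 0; -0.189 -0.197 0.699 0 0 0 0"
}}

```text
time: 24.48
tool_pos: [469.0, -258.9, 256.8]
orientation: [0.706, 0.708, 0.0, 0.001]
ft_force: [0.3, -0.3, -2.2]
gripper_width: 11.8
grasp_force: 30.0
```

Call:
{"fn": "arm_command", "kwargs": {
  "increments": "-0.063 -0.066 0.233 0 0 0 0; -0.126 -0.132 0.466 0 0 0 0"
}}

```text
time: 24.65
tool_pos: [455.5, -271.5, 209.5]
orientation: [0.706, 0.708, 0.0, 0.0]
ft_force: [-0.1, 0.1, -3.1]
gripper_width: 11.6
grasp_force: 30.0
```

Call:
{"fn": "arm_command", "kwargs": {
  "increments": "0 0 0.2 0 0 0 0; 0 0 0.4 0 0 0 0; 0 0 0.6 0 0 0 0; 0 0 0.8 0 0 0 0; 0 0 0.9 0 0 0 0"
}}

```text
time: 25.07
tool_pos: [454.5, -270.4, 117.6]
orientation: [0.706, 0.708, -0.0, -0.002]
ft_force: [-0.1, 0.1, -2.6]
gripper_width: 11.6
grasp_force: 30.0
```

Call:
{"fn": "arm_command", "kwargs": {
  "increments": "0 0 0 0 0 0 0; 0 0 0 0 0 0 0; 0 0 0 0 0 0 0"
}}

```text
time: 25.32
tool_pos: [456.8, -272.3, 122.1]
orientation: [0.706, 0.708, 0.0, 0.001]
ft_force: [0.1, 0.3, -2.3]
gripper_width: 11.7
grasp_force: 30.0
```

```bash

python3 - <<'E'
from plan import *
show(); c=cam("wrist"); look("w13",["nest_disc","module_disc"])
yawrect("nest_disc",c,30)
O=pickle.load(open("obs.pkl","rb")); s=manip.get_state()
print(onz(*O["module_disc"][-1],s["tool_pos"][2]-39.5))
plan([(455.5,-271,69,90,10)],25,0)
E
```

```text
t25.3 tcp [ 456.8 -272.3  122.1] yaw 90.13 tilt 0.15 w 11.7 g 30.0 F [ 0.1  0.3 -2.3] q [-0.64 -0.06  2.    0.    1.2  -0.64]
nest_disc [([315.7, 192.7], 0.76)]
   tri [ 455.4 -272.6   -3. ] [4.3 0.8 2.1 1.9]
module_disc [([318.3, 222.0], 0.89)]
   tri [ 375.3 2592.3 8198.4] [213.2 182.2  37.4]
nest_disc conf 0.90 rect c [ 432.6 -272.3] size [ 71.4 142.7] ang 88.4 px box 198 377 155 239
[ 457.65231891 -272.94698032   82.40541971]
-> (455.5, -271, 69, 90, 10)
0.002 -0.002 0.088 0 0 0 0; 0.005 -0.004 0.176 0 0 0 0; 0.007 -0.007 0.265 0 0 0.001 0
0.002 -0.002 0.088 0 0 0 0; 0.004 -0.004 0.176 0 0 0 0; 0.007 -0.006 0.265 0 0 0.001 0
```

Call:
{"fn": "arm_command", "kwargs": {
  "increments": "0 0 0.1 0 0 0.008 0; 0 0 0.2 0 0 0.008 0; 0 0 0.28 0 0 0.008 0; 0 0 0.34 0 0 0.008 0; 0 0 0.38 0 0 0.008 0"
}}

```text
time: 25.93
tool_pos: [455.1, -271.1, 80.5]
orientation: [0.712, 0.702, -0.0, -0.001]
ft_force: [-0.1, -0.3, -3.3]
gripper_width: 11.8
grasp_force: 30.0
```

Call:
{"fn": "arm_command", "kwargs": {
  "increments": "0 0 0 0 0 0 0; 0 0 0 0 0 0 0; 0 0 0 0 0 0 0"
}}

```text
time: 26.18
tool_pos: [456.2, -271.9, 82.8]
orientation: [0.712, 0.702, 0.0, 0.0]
ft_force: [-0.2, -0.2, -1.9]
gripper_width: 11.8
grasp_force: 30.0
```

Inside the locators without contact. Lower the rest gently.

Call:
{"fn": "arm_command", "kwargs": {
  "increments": "0 0 0.04 0 0 0 0; 0 0 0.07 0 0 0 0; 0 0 0.1 0 0 0 0; 0 0 0.12 0 0 0 0; 0 0 0.135 0 0 0 0"
}}

```text
time: 26.6
tool_pos: [456.0, -271.8, 69.5]
orientation: [0.712, 0.702, -0.0, -0.0]
ft_force: [-5.0, 2.7, 11.0]
gripper_width: 11.9
grasp_force: 30.0
```

Call:
{"fn": "arm_command", "kwargs": {
  "increments": "0 0 0 0 0 0 0; 0 0 0 0 0 0 0; 0 0 0 0 0 0 0"
}}

```text
time: 26.85
tool_pos: [456.0, -271.8, 69.5]
orientation: [0.712, 0.702, -0.0, -0.0]
ft_force: [-2.5, 1.2, 5.3]
gripper_width: 11.6
grasp_force: 30.0
```

Seated under contact at the expected height. Release and lift.

Call:
{"fn": "arm_command", "kwargs": {
  "increments": "0 0 0 0 0 0 0.5; 0 0 0 0 0 0 0.5; 0 0 0 0 0 0 0.5; 0 0 0 0 0 0 0.5; 0 0 0 0 0 0 0.5"
}}

```text
time: 27.27
tool_pos: [456.0, -271.8, 68.8]
orientation: [0.712, 0.702, 0.0, 0.0]
ft_force: [-0.6, 0.0, 0.5]
gripper_width: 39.7
grasp_force: 0.0
```

Call:
{"fn": "arm_command", "kwargs": {
  "increments": "0 0 -0.15 0 0 0 0.5; 0 0 -0.35 0 0 0 0.5; 0 0 -0.6 0 0 0 0.5; 0 0 -0.85 0 0 0 0.5; 0 0 -1 0 0 0 0.5"
}}

```text
time: 27.68
tool_pos: [457.0, -272.5, 171.9]
orientation: [0.712, 0.702, 0.0, 0.002]
ft_force: [0.5, 0.0, -0.3]
gripper_width: 47.9
grasp_force: 0.0
```

Call:
{"fn": "arm_command", "kwargs": {
  "increments": "0.1 0.12 -0.2 0 0 -0.008 1; 0.2 0.24 -0.4 0 0 -0.008 1; 0.3 0.36 -0.6 0 0 -0.008 1; 0.35 0.5 -0.8 0 0 -0.008 1; 0.35 0.6 -0.8 0 0 -0.008 1"
}}

```text
time: 28.1
tool_pos: [519.4, -237.9, 254.2]
orientation: [0.706, 0.708, 0.001, 0.004]
ft_force: [0.9, -0.9, 1.0]
gripper_width: 75.7
grasp_force: 0.0
```

Call:
{"fn": "arm_command", "kwargs": {
  "increments": "0 0 0 0 0 0 1; 0 0 0 0 0 0 1; 0 0 0 0 0 0 1"
}}

```text
time: 28.35
tool_pos: [515.2, -237.5, 246.5]
orientation: [0.707, 0.708, -0.001, -0.002]
ft_force: [0.0, -0.9, 0.3]
gripper_width: 93.1
grasp_force: 0.0
```

```bash

python3 - <<'E'
from plan import *
show(); c=cam("wrist"); look("w14",["nest_disc","nest_tri","module_disc"])
O=pickle.load(open("obs.pkl","rb"))
yawrect("nest_tri",c,30); yawrect("nest_disc",c,30); yawrect("module_disc",c,64)
print("tri z0",[onz(*o,0).round(1)[:2] for o in O["nest_tri"]],"mod z30",onz(*O["module_disc"][-1],30))
im=cv2.cvtColor(cv2.imread("pics/w14.png"),cv2.COLOR_BGR2GRAY)
q=manip.regions_of("nest_tri","wrist")[0]; m=(q["region"]&(im>105)).astype(np.uint8); n,l,st,ce=cv2.connectedComponentsWithStats(m)
for i in range(1,n):
    if st[i,4]>6: print("bright",st[i].tolist(),onz(c,ce[i],30).round(1)[:2])
show()
E
```

```text
t28.4 tcp [ 515.2 -237.5  246.5] yaw 90.10 tilt 0.22 w 93.1 g 0.0 F [ 0.  -0.9  0.3] q [-0.53 -0.07  1.8  -0.    1.42 -0.53]
nest_disc []
   tri [ 455.4 -272.6   -3. ] [4.3 0.8 2.1 1.9]
nest_tri [([404.1, 188.3], 0.74)]
   tri [ 625.7 -261.1    3.8] [1.1 2.5 1.7]
module_disc [([270.7, 200.4], 0.75)]
   tri [ 478.6 -123.5  204.4] [332.4 135.6 102.9  97.3]
nest_tri conf 0.82 rect c [ 615.4 -270.7] size [152.6  81. ] ang 11.3 px box 334 464 157 234
module_disc conf 0.69 rect c [ 458.1 -269.5] size [58.8 81.7] ang 89.2 px box 229 303 180 231
tri z0 [array([ 626.1, -262.3]), array([ 628.1, -259.7]), array([ 626.5, -263.8])] mod z30 [ 458.25260349 -272.20330854   30.        ]
bright [430, 159, 23, 10, 92] [ 660.2 -227.1]
bright [403, 165, 62, 61, 483] [ 675.1 -274.6]
bright [380, 171, 18, 8, 65] [ 598.7 -239.6]
bright [337, 183, 6, 6, 29] [ 540.8 -253.6]
bright [345, 193, 33, 28, 490] [ 565.4 -277.4]
bright [368, 226, 23, 7, 31] [ 593.  -307.2]
bright [346, 228, 4, 4, 11] [ 552.4 -308.8]
bright [346, 230, 21, 5, 25] [ 562.4 -312.3]
bright [392, 230, 10, 3, 12] [ 612.9 -311.6]
t28.8 tcp [ 516.3 -237.7  248.8] yaw 90.10 tilt 0.01 w 95.1 g 0.0 F [-0.2  0.4 -0.5] q [-0.53 -0.08  1.8   0.    1.42 -0.53]
```

Call:
{"fn": "arm_command", "kwargs": {
  "increments": "-0.08 0.25 0 0 0 0 1; -0.16 0.5 0 0 0 0 1; -0.24 0.75 0 0 0 0 1; -0.24 0.97 0 0 0 0 1; -0.24 0.97 0 0 0 0 1"
}}

```text
time: 29.17
tool_pos: [616.0, -261.6, 248.2]
orientation: [0.706, 0.708, 0.0, 0.0]
ft_force: [-0.7, 0.1, -0.1]
gripper_width: 95.2
grasp_force: 0.0
```

Call:
{"fn": "arm_command", "kwargs": {
  "increments": "0 0.08 0 0 0 0 1; 0 0.12 0 0 0 0 1; 0 0.12 0 0 0 0 1; 0 0.12 0 0 0 0 1"
}}

```text
time: 29.5
tool_pos: [625.2, -261.3, 249.1]
orientation: [0.706, 0.708, -0.0, -0.0]
ft_force: [0.7, -0.4, 0.4]
gripper_width: 95.0
grasp_force: 0.0
```

```bash

python3 - <<'E'
from plan import *
show(); c=cam("wrist"); look("w15",["nest_tri"])
O=pickle.load(open("obs.pkl","rb"))
print("cam",-c[2].T@c[3],"tri z0",[onz(*o,0).round(1)[:2] for o in O["nest_tri"]])
yawrect("nest_tri",c,30)
im=cv2.cvtColor(cv2.imread("pics/w15.png"),cv2.COLOR_BGR2GRAY)
q=manip.regions_of("nest_tri","wrist")[0]; reg=cv2.morphologyEx(q["region"].astype(np.uint8),cv2.MORPH_CLOSE,np.ones((9,9)))
m=(reg*(im>105)).astype(np.uint8); n,l,st,ce=cv2.connectedComponentsWithStats(m)
for i in range(1,n):
    if st[i,4]>6: print("bright",st[i].tolist(),ce[i].round(1),"z30",onz(c,ce[i],30).round(1)[:2],"z50",onz(c,ce[i],50).round(1)[:2])
# predicted outline and pocket corners for a hypothesis
a=np.radians(11.3)
for h in((627,-262),(631,-263)):
    print(h,[np.round(proj(c,(h[0]+u*np.cos(a)-v*np.sin(a),h[1]+u*np.sin(a)+v*np.cos(a),30))).tolist() for u,v in((-95,-35),(49,-35),(49,35),(-95,35))])
cn=max(cv2.findContours(q["region"].astype(np.uint8),0,2)[0],key=cv2.contourArea); print("contour poly",cv2.approxPolyDP(cn,5,True)[:,0].tolist())
show()
E
```

```text
t29.5 tcp [ 625.2 -261.3  249.1] yaw 90.12 tilt 0.01 w 95.0 g 0.0 F [ 0.7 -0.4  0.4] q [-0.48  0.17  1.55 -0.    1.43 -0.48]
nest_tri [([321.9, 166.3], 0.97)]
   tri [ 630.5 -263.7  -11.1] [1.  2.1 2.9 1.8]
cam [ 625.15064779 -189.12678738  417.87882113] tri z0 [array([ 626.1, -262.3]), array([ 628.1, -259.7]), array([ 626.5, -263.8]), array([ 631. , -260.2])]
nest_tri conf 0.81 rect c [ 612.5 -271. ] size [145.5  77.5] ang 11.6 px box 241 368 137 214
nest_tri conf 0.39 rect c [ 410.8 -108.1] size [50.9 69.4] ang 89.1 px box 91 154 8 58
bright [332, 139, 17, 6, 36] [339.7 141.6] z30 [ 651.1 -226. ] z50 [ 649.8 -224.1]
bright [353, 140, 5, 5, 22] [354.9 141.9] z30 [ 668.8 -226.3] z50 [ 666.6 -224.4]
bright [283, 150, 16, 5, 37] [290.4 151.7] z30 [ 593.6 -237.9] z50 [ 595.2 -235.3]
bright [358, 156, 11, 31, 161] [363.5 168. ] z30 [ 680. -257.] z50 [ 677.1 -253.5]
bright [244, 163, 6, 5, 26] [246.1 165. ] z30 [ 540.9 -253.7] z50 [ 545.2 -250.3]
bright [252, 172, 34, 29, 547] [268.1 184.7] z30 [ 566.1 -277.5] z50 [ 569.2 -272.9]
bright [287, 187, 80, 26, 336] [332.  200.6] z30 [ 643.1 -297.2] z50 [ 642.2 -291.6]
bright [257, 208, 3, 4, 9] [257.8 209.3] z30 [ 552.3 -308.5] z50 [ 556.1 -302.4]
bright [260, 210, 21, 5, 22] [269.9 211.9] z30 [ 567.  -311.7] z50 [ 570.  -305.4]
(627, -262) [[249.0, 214.0], [364.0, 192.0], [355.0, 135.0], [234.0, 159.0]]
(631, -263) [[252.0, 215.0], [367.0, 193.0], [358.0, 136.0], [237.0, 160.0]]
contour poly [[358, 138], [242, 160], [254, 213], [307, 211], [337, 198], [357, 201], [367, 192]]
t29.7 tcp [ 625.1 -261.4  249.2] yaw 90.11 tilt 0.01 w 95.3 g 0.0 F [-0.3  0.8  0. ] q [-0.48  0.17  1.55 -0.    1.43 -0.48]
```

```bash

python3 - <<'E'
from plan import *
plan([(480,-240,250,90,33),(415,-100,230,90,33),(415,80,220,90,33),(480.2,224,150,86.3,33)],25,.6)
E
```

```text
-> (480, -240, 250, 90, 33)
0.043 -0.29 -0.002 0 0 0 0.6; 0.087 -0.58 -0.003 0 0 0 0.6; 0.13 -0.871 -0.005 0 0 0.001 0.6
0.043 -0.29 -0.002 0 0 0 0.6; 0.086 -0.58 -0.003 0 0 0 0.6
-> (415, -100, 230, 90, 33)
0.28 -0.13 0.04 0 0 0 0.6; 0.56 -0.26 0.08 0 0 0 0.6; 0.84 -0.39 0.12 0 0 0 0.6
0.28 -0.13 0.04 0 0 0 0.6; 0.56 -0.26 0.08 0 0 0 0.6
-> (415, 80, 220, 90, 33)
0.3 0 0.017 0 0 0 0.6; 0.6 0 0.033 0 0 0 0.6; 0.9 0 0.05 0 0 0 0.6
0.3 0 0.017 0 0 0 0.6; 0.6 0 0.033 0 0 0 0.6; 0.9 0 0.05 0 0 0 0.6
-> (480.2, 224, 150, 86.3, 33)
0.24 0.109 0.117 0 0 0.005 0.6; 0.48 0.217 0.233 0 0 0.01 0.6; 0.72 0.326 0.35 0 0 0.015 0.6
0.243 0.101 0.117 0 0 0.005 0.6; 0.487 0.202 0.233 0 0 0.01 0.6; 0.73 0.303 0.35 0 0 0.015 0.6
```

Call:
{"fn": "arm_command", "kwargs": {
  "increments": "0.043 -0.29 0 0 0 0 0.6; 0.087 -0.58 0 0 0 0 0.6; 0.13 -0.871 0 0 0 0 0.6"
}}

```text
time: 29.95
tool_pos: [537.2, -248.3, 248.6]
orientation: [0.706, 0.708, -0.0, -0.0]
ft_force: [-0.4, 0.0, 1.0]
gripper_width: 80.4
grasp_force: 0.0
```

Call:
{"fn": "arm_command", "kwargs": {
  "increments": "0.043 -0.29 0 0 0 0 0.6; 0.086 -0.58 0 0 0 0 0.6"
}}

```text
time: 30.12
tool_pos: [478.8, -239.8, 248.9]
orientation: [0.706, 0.708, -0.0, 0.0]
ft_force: [-0.3, -0.5, 1.0]
gripper_width: 66.9
grasp_force: 0.0
```

Call:
{"fn": "arm_command", "kwargs": {
  "increments": "0.28 -0.13 0.04 0 0 0 0.6; 0.56 -0.26 0.08 0 0 0 0.6; 0.84 -0.39 0.12 0 0 0 0.6"
}}

```text
time: 30.37
tool_pos: [439.9, -155.6, 237.0]
orientation: [0.707, 0.707, 0.0, 0.0]
ft_force: [0.7, 1.6, 0.2]
gripper_width: 57.8
grasp_force: 0.0
```

Call:
{"fn": "arm_command", "kwargs": {
  "increments": "0.28 -0.13 0.04 0 0 0 0.6; 0.56 -0.26 0.08 0 0 0 0.6"
}}

```text
time: 30.53
tool_pos: [414.0, -99.3, 228.9]
orientation: [0.707, 0.707, 0.0, 0.0]
ft_force: [-0.8, 1.2, -0.4]
gripper_width: 57.2
grasp_force: 0.0
```

Call:
{"fn": "arm_command", "kwargs": {
  "increments": "0.3 0 0.017 0 0 0 0.6; 0.6 0 0.033 0 0 0 0.6; 0.9 0 0.05 0 0 0 0.6"
}}

```text
time: 30.78
tool_pos: [414.3, -9.1, 224.2]
orientation: [0.707, 0.708, 0.0, 0.001]
ft_force: [1.4, -0.4, 0.1]
gripper_width: 56.8
grasp_force: 0.0
```

Call:
{"fn": "arm_command", "kwargs": {
  "increments": "0.3 0 0.017 0 0 0 0.6; 0.6 0 0.033 0 0 0 0.6; 0.9 0 0.05 0 0 0 0.6"
}}

```text
time: 31.03
tool_pos: [414.2, 81.1, 219.3]
orientation: [0.706, 0.708, 0.0, 0.0]
ft_force: [0.8, -0.2, -0.2]
gripper_width: 57.2
grasp_force: 0.0
```

Call:
{"fn": "arm_command", "kwargs": {
  "increments": "0.24 0.109 0.117 0 0 0.005 0.6; 0.48 0.217 0.233 0 0 0.01 0.6; 0.72 0.326 0.35 0 0 0.015 0.6"
}}

```text
time: 31.28
tool_pos: [447.3, 153.2, 184.2]
orientation: [0.717, 0.697, 0.001, 0.001]
ft_force: [0.8, -0.4, 0.2]
gripper_width: 57.1
grasp_force: 0.0
```

Call:
{"fn": "arm_command", "kwargs": {
  "increments": "0.243 0.101 0.117 0 0 0.005 0.6; 0.487 0.202 0.233 0 0 0.01 0.6; 0.73 0.303 0.35 0 0 0.015 0.6; 0.73 0.303 0.35 0 0 0.015 0.6; 0.73 0.303 0.35 0 0 0.015 0.6"
}}

```text
time: 31.7
tool_pos: [479.0, 224.3, 148.0]
orientation: [0.728, 0.686, -0.001, -0.0]
ft_force: [0.8, 0.7, -0.4]
gripper_width: 56.9
grasp_force: 0.0
```

```bash

python3 - <<'E'
from plan import *
show(); c=cam("wrist"); look("w16",["module_tri"])
O=pickle.load(open("obs.pkl","rb")); print(onz(*O["module_tri"][-1],12)); yawrect("module_tri",c,46)
im=cv2.cvtColor(cv2.imread("pics/w16.png"),cv2.COLOR_BGR2GRAY)
q=manip.regions_of("module_tri","wrist")[0]; m=(q["region"]&(im>110)).astype(np.uint8); n,l,st,ce=cv2.connectedComponentsWithStats(m); i=1+np.argmax(st[1:,4]); print("tag",onz(c,ce[i],46),st[i])
show(); plan([(480.2,224,51,86.3,20)],25,.6)
E
```

```text
t31.7 tcp [479.  224.3 148. ] yaw 86.62 tilt 0.13 w 56.9 g 0.0 F [ 0.8  0.7 -0.4] q [ 0.34 -0.09  1.98 -0.    1.25  0.4 ]
module_tri [([320.5, 189.5], 0.58)]
   tri [480.6 223.8  20.4] [0.8 1.  1.2]
[481.66269394 222.13942224  12.        ]
module_tri conf 0.67 rect c [480.8 224.5] size [56.9 77.8] ang 86.7 px box 273 365 163 228
tag [456.93609595 224.78149281  46.        ] [274 178  39  40 787]
t31.9 tcp [479.8 223.2 150. ] yaw 86.47 tilt 0.09 w 56.7 g 0.0 F [-0.5 -0.2  0.6] q [ 0.33 -0.1   1.98 -0.    1.25  0.4 ]
-> (480.2, 224, 51, 86.3, 20)
0.002 0 0.198 0 0 0 0.6; 0.003 0.001 0.396 0 0 0.001 0.6; 0.005 0.001 0.594 0 0 0.001 0.6; 0.006 0.002 0.792 0.001 0 0.001 0.6; 0.008 0.002 0.99 0.001 0 0.001 0.6
```

Call:
{"fn": "arm_command", "kwargs": {
  "increments": "0.003 0.005 0.2 0 0 0 0.6; 0.003 0.01 0.4 0 0 0 0.6; 0.003 0.01 0.6 0 0 0 0.6; 0.003 0.01 0.8 0 0 0 0.6; 0.003 0.01 0.9 0 0 0 0.6"
}}

```text
time: 32.32
tool_pos: [479.4, 222.9, 57.3]
orientation: [0.729, 0.685, -0.001, -0.0]
ft_force: [-0.1, 0.3, -1.4]
gripper_width: 57.0
grasp_force: 0.0
```

Call:
{"fn": "arm_command", "kwargs": {
  "increments": "0 0 0.04 0 0 0 0.6; 0 0 0.08 0 0 0 0.6; 0 0 0.08 0 0 0 0.5; 0 0 0.08 0 0 0 0.2; 0 0 0.08 0 0 0 0"
}}

```text
time: 32.73
tool_pos: [481.5, 224.4, 52.3]
orientation: [0.728, 0.685, 0.001, 0.0]
ft_force: [0.4, 0.1, 0.1]
gripper_width: 42.1
grasp_force: 0.0
```

Call:
{"fn": "arm_command", "kwargs": {
  "increments": "0 0 0 0 0 0 0; 0 0 0 0 0 0 0; 0 0 0 0 0 0 0; 0 0 0 0 0 0 0; 0 0 0 0 0 0 0"
}}

```text
time: 33.15
tool_pos: [480.7, 224.2, 51.1]
orientation: [0.728, 0.685, 0.0, 0.0]
ft_force: [0.3, 0.3, 0.4]
gripper_width: 12.1
grasp_force: 30.0
```

```bash

python3 - <<'E'
from plan import *
show(); s=manip.get_state()
plan([(480,224,150,86.5,20),(479,223,205,87,22),(420,60,230,88,25),(430,-140,260,90,25),(520,-245,250,94,25),(630.8,-263,230,101.8,25)],25,0)
E
```

```text
t33.1 tcp [480.7 224.2  51.1] yaw 86.52 tilt 0.02 w 12.1 g 30.0 F [0.3 0.3 0.4] q [ 0.34  0.02  2.05 -0.    1.07  0.4 ]
-> (480, 224, 150, 86.5, 20)
0 -0.001 -0.198 0 0 0 0; -0.001 -0.003 -0.396 0 0 0 0; -0.001 -0.004 -0.594 0 0 0 0; -0.002 -0.005 -0.791 0 0 0 0; -0.002 -0.007 -0.989 0 0 0 0
-> (479, 223, 205, 87, 22)
-0.004 -0.003 -0.183 0 0 -0.001 0; -0.007 -0.006 -0.367 0 0 -0.003 0; -0.011 -0.009 -0.55 0 0 -0.004 0
-> (420, 60, 230, 88, 25)
-0.237 -0.072 -0.036 0 0 -0.001 0; -0.474 -0.144 -0.071 0 0 -0.002 0; -0.711 -0.216 -0.107 0 0 -0.004 0; -0.948 -0.288 -0.143 0 0 -0.005 0
-0.236 -0.074 -0.036 0 0 -0.001 0; -0.472 -0.149 -0.071 0 0 -0.002 0; -0.709 -0.223 -0.107 0 0 -0.004 0
-> (430, -140, 260, 90, 25)
-0.222 0.019 -0.033 0 0 -0.002 0; -0.443 0.038 -0.067 0 0 -0.004 0; -0.665 0.057 -0.1 0 0 -0.006 0
-0.222 0.016 -0.033 0 0 -0.002 0; -0.444 0.033 -0.067 0 0 -0.004 0; -0.666 0.049 -0.1 0 0 -0.006 0
-0.222 0.014 -0.033 0 0 -0.002 0; -0.444 0.027 -0.067 0 0 -0.004 0; -0.666 0.041 -0.1 0 0 -0.006 0
-> (520, -245, 250, 94, 25)
-0.175 0.15 0.017 0 0 -0.006 0; -0.35 0.3 0.033 0 0 -0.011 0; -0.525 0.45 0.05 0 0 -0.017 0
-0.18 0.144 0.017 0 0 -0.006 0; -0.36 0.288 0.033 0 0 -0.011 0; -0.54 0.431 0.05 0 0 -0.017 0
-> (630.8, -263, 230, 101.8, 25)
-0.051 0.219 0.04 0 0 -0.013 0; -0.103 0.437 0.08 0 0 -0.026 0; -0.154 0.656 0.12 0 0 -0.039 0
-0.069 0.214 0.04 0 0 -0.013 0; -0.138 0.427 0.08 0 0 -0.026 0
```

Call:
{"fn": "arm_command", "kwargs": {
  "increments": "0 0 -0.1 0 0 0 0; 0 0 -0.3 0 0 0 0; 0 0 -0.55 0 0 0 0; 0 0 -0.8 0 0 0 0; 0 0 -1 0 0 0 0"
}}

```text
time: 33.57
tool_pos: [480.5, 224.1, 152.8]
orientation: [0.728, 0.685, 0.0, 0.0]
ft_force: [1.1, 0.3, -2.6]
gripper_width: 11.8
grasp_force: 30.0
```

Call:
{"fn": "arm_command", "kwargs": {
  "increments": "0 0 -0.18 0 0 0 0; 0 0 -0.37 0 0 -0.003 0; 0 0 -0.55 0 0 -0.004 0"
}}

```text
time: 33.82
tool_pos: [480.0, 223.9, 206.9]
orientation: [0.725, 0.688, -0.0, -0.0]
ft_force: [0.9, 0.5, -2.5]
gripper_width: 11.7
grasp_force: 30.0
```

Call:
{"fn": "arm_command", "kwargs": {
  "increments": "-0.237 -0.072 -0.036 0 0 0 0; -0.474 -0.144 -0.071 0 0 -0.002 0; -0.711 -0.216 -0.107 0 0 -0.004 0; -0.948 -0.288 -0.143 0 0 -0.005 0"
}}

```text
time: 34.15
tool_pos: [445.7, 130.1, 220.2]
orientation: [0.721, 0.693, -0.001, -0.0]
ft_force: [-0.3, 0.7, -3.2]
gripper_width: 11.7
grasp_force: 30.0
```

Call:
{"fn": "arm_command", "kwargs": {
  "increments": "-0.236 -0.074 -0.036 0 0 0 0; -0.472 -0.149 -0.071 0 0 -0.002 0; -0.709 -0.223 -0.107 0 0 -0.004 0"
}}

```text
time: 34.4
tool_pos: [420.4, 60.2, 230.8]
orientation: [0.719, 0.695, -0.0, -0.0]
ft_force: [1.1, -0.3, -3.4]
gripper_width: 12.0
grasp_force: 30.0
```

Call:
{"fn": "arm_command", "kwargs": {
  "increments": "-0.222 0.019 -0.033 0 0 -0.002 0; -0.443 0.038 -0.067 0 0 -0.004 0; -0.665 0.057 -0.1 0 0 -0.006 0"
}}

```text
time: 34.65
tool_pos: [424.2, -6.5, 241.0]
orientation: [0.714, 0.7, -0.0, -0.0]
ft_force: [0.0, 0.7, -2.2]
gripper_width: 12.0
grasp_force: 30.0
```

Call:
{"fn": "arm_command", "kwargs": {
  "increments": "-0.222 0.016 -0.033 0 0 -0.002 0; -0.444 0.033 -0.067 0 0 -0.004 0; -0.666 0.049 -0.1 0 0 -0.006 0"
}}

```text
time: 34.9
tool_pos: [427.9, -73.2, 250.9]
orientation: [0.71, 0.704, -0.0, -0.0]
ft_force: [0.3, -0.2, -2.5]
gripper_width: 11.5
grasp_force: 30.0
```

Call:
{"fn": "arm_command", "kwargs": {
  "increments": "-0.222 0.014 -0.033 0 0 -0.002 0; -0.444 0.027 -0.067 0 0 -0.004 0; -0.666 0.041 -0.1 0 0 -0.006 0"
}}

```text
time: 35.15
tool_pos: [431.5, -139.7, 260.9]
orientation: [0.706, 0.709, -0.0, -0.0]
ft_force: [0.2, 0.9, -3.0]
gripper_width: 12.0
grasp_force: 30.0
```

Call:
{"fn": "arm_command", "kwargs": {
  "increments": "-0.175 0.15 0.017 0 0 -0.006 0; -0.35 0.3 0.033 0 0 -0.011 0; -0.525 0.45 0.05 0 0 -0.017 0"
}}

```text
time: 35.4
tool_pos: [477.3, -192.1, 255.9]
orientation: [0.693, 0.721, -0.0, -0.0]
ft_force: [0.6, -0.0, -2.8]
gripper_width: 11.4
grasp_force: 30.0
```

Call:
{"fn": "arm_command", "kwargs": {
  "increments": "-0.18 0.144 0.017 0 0 -0.006 0; -0.36 0.288 0.033 0 0 -0.011 0; -0.54 0.431 0.05 0 0 -0.017 0"
}}

```text
time: 35.65
tool_pos: [522.7, -244.1, 250.4]
orientation: [0.68, 0.733, -0.0, -0.001]
ft_force: [-0.1, 0.3, -1.7]
gripper_width: 11.6
grasp_force: 30.0
```

Call:
{"fn": "arm_command", "kwargs": {
  "increments": "-0.051 0.219 0.04 0 0 -0.013 0; -0.103 0.437 0.08 0 0 -0.026 0; -0.154 0.656 0.12 0 0 -0.039 0"
}}

```text
time: 35.9
tool_pos: [589.5, -254.1, 238.3]
orientation: [0.649, 0.761, -0.0, -0.001]
ft_force: [0.4, 0.1, -3.6]
gripper_width: 11.7
grasp_force: 30.0
```

Call:
{"fn": "arm_command", "kwargs": {
  "increments": "-0.069 0.214 0.04 0 0 -0.013 0; -0.138 0.427 0.08 0 0 -0.026 0; -0.138 0.427 0.08 0 0 -0.026 0; -0.138 0.427 0.08 0 0 -0.026 0"
}}

```text
time: 36.23
tool_pos: [633.3, -260.4, 229.3]
orientation: [0.628, 0.778, -0.0, -0.002]
ft_force: [-0.3, 0.0, -2.9]
gripper_width: 12.1
grasp_force: 30.0
```

```bash

python3 - <<'E'
from plan import *
show(); c=cam("wrist"); look("w17",["nest_tri","module_tri"])
O=pickle.load(open("obs.pkl","rb")); s=manip.get_state(); print("nest",onz(*O["nest_tri"][-1],0),"held",onz(*O["module_tri"][-1],s["tool_pos"][2]-39)); yawrect("nest_tri",c,30)
show(); plan([(630.8,-263,135,101.8,20),(630.8,-263,84,101.8,10)],25,0)
E
```

```text
t36.2 tcp [ 633.3 -260.4  229.3] yaw 102.14 tilt 0.20 w 12.1 g 30.0 F [-0.3  0.  -2.9] q [-0.47  0.19  1.55 -0.    1.4  -0.68]
nest_tri [([315.2, 172.6], 0.7)]
   tri [ 630.8 -264.3  -12. ] [0.6 2.5 2.6 2.1 1.6]
module_tri [([318.3, 220.4], 0.56), ([251.6, 116.4], 0.18)]
   tri [ 474.5  545.8 2138.1] [ 81.5 113.1 190.9 148.1]
nest [ 630.66727097 -263.7405229     0.        ] held [ 633.52351336 -258.93684126  192.07257841]
nest_tri conf 0.94 rect c [ 610.6 -264.6] size [145.9  70.6] ang 13.8 px box 233 362 145 206
t36.4 tcp [ 632.8 -260.8  231.4] yaw 102.10 tilt 0.01 w 11.8 g 30.0 F [ 0.5 -0.  -3.3] q [-0.47  0.19  1.55 -0.    1.4  -0.68]
-> (630.8, -263, 135, 101.8, 20)
-0.004 -0.005 0.193 0 0 0 0; -0.007 -0.01 0.386 0 0 0.001 0; -0.011 -0.014 0.578 0 0 0.001 0; -0.014 -0.019 0.771 0 0 0.002 0; -0.018 -0.024 0.964 0 0 0.002 0
-> (630.8, -263, 84, 101.8, 10)
0 0 0.085 0 0 0 0; 0 0 0.17 0 0 0 0; 0 0 0.255 0 0 0 0
0 0 0.085 0 0 0 0; 0 0 0.17 0 0 0 0; 0 0 0.255 0 0 0 0
```

Call:
{"fn": "arm_command", "kwargs": {
  "increments": "-0.01 -0.01 0.2 0 0 0 0; -0.02 -0.024 0.4 0 0 0 0; -0.02 -0.024 0.6 0 0 0 0; -0.02 -0.024 0.8 0 0 0 0; -0.02 -0.024 0.96 0 0 0 0"
}}

```text
time: 36.85
tool_pos: [630.4, -263.1, 134.0]
orientation: [0.629, 0.778, -0.0, -0.0]
ft_force: [-0.1, 0.6, -2.1]
gripper_width: 11.5
grasp_force: 30.0
```

Call:
{"fn": "arm_command", "kwargs": {
  "increments": "0 0 0.1 0 0 0 0; 0 0 0.18 0 0 0 0; 0 0 0.25 0 0 0 0; 0 0 0.25 0 0 0 0; 0 0 0.25 0 0 0 0"
}}

```text
time: 37.27
tool_pos: [631.7, -263.4, 110.5]
orientation: [0.629, 0.778, 0.0, 0.0]
ft_force: [0.5, -0.2, -2.6]
gripper_width: 11.8
grasp_force: 30.0
```

```bash

python3 - <<'E'
from plan import *
show(); plan([(630.8,-263.2,82,101.8,10)],25,0)
E
```

```text
t37.3 tcp [ 631.7 -263.4  110.5] yaw 102.11 tilt 0.04 w 11.8 g 30.0 F [ 0.5 -0.2 -2.6] q [-0.47  0.28  1.65  0.    1.21 -0.68]
-> (630.8, -263.2, 82, 101.8, 10)
0.001 -0.003 0.095 0 0 0.001 0; 0.003 -0.006 0.19 0 0 0.002 0; 0.004 -0.009 0.285 0 0 0.003 0
```

Call:
{"fn": "arm_command", "kwargs": {
  "increments": "0 -0.005 0.08 0 0 0 0; 0 -0.005 0.15 0 0 0 0; 0 -0.005 0.21 0 0 0 0; 0 -0.005 0.26 0 0 0 0; 0 -0.005 0.28 0 0 0 0"
}}

```text
time: 37.68
tool_pos: [630.3, -263.0, 80.3]
orientation: [0.628, 0.778, -0.0, -0.001]
ft_force: [-0.2, 0.9, -3.2]
gripper_width: 12.2
grasp_force: 30.0
```

Call:
{"fn": "arm_command", "kwargs": {
  "increments": "0 0 0 0 0 0 0; 0 0 0 0 0 0 0; 0 0 0 0 0 0 0"
}}

```text
time: 37.93
tool_pos: [631.4, -263.5, 82.3]
orientation: [0.629, 0.778, 0.0, 0.0]
ft_force: [-0.4, 0.6, -3.1]
gripper_width: 12.0
grasp_force: 30.0
```

No contact; lower the last 13 mm to seat.

Call:
{"fn": "arm_command", "kwargs": {
  "increments": "0 0 0.04 0 0 0 0; 0 0 0.07 0 0 0 0; 0 0 0.1 0 0 0 0; 0 0 0.12 0 0 0 0; 0 0 0.134 0 0 0 0"
}}

```text
time: 38.35
tool_pos: [631.0, -263.3, 69.2]
orientation: [0.629, 0.778, -0.0, -0.0]
ft_force: [-4.4, 1.3, 6.6]
gripper_width: 11.9
grasp_force: 30.0
```

Call:
{"fn": "arm_command", "kwargs": {
  "increments": "0 0 0 0 0 0 0; 0 0 0 0 0 0 0; 0 0 0 0 0 0 0"
}}

```text
time: 38.6
tool_pos: [631.1, -263.4, 69.2]
orientation: [0.628, 0.778, 0.0, 0.0]
ft_force: [-2.7, 1.4, 3.6]
gripper_width: 11.6
grasp_force: 30.0
```

Seated under contact. Release, lift and check both modules.

Call:
{"fn": "arm_command", "kwargs": {
  "increments": "0 0 0 0 0 0 0.5; 0 0 0 0 0 0 0.5; 0 0 0 0 0 0 0.5; 0 0 0 0 0 0 0.5; 0 0 0 0 0 0 0.5"
}}

```text
time: 39.02
tool_pos: [631.2, -263.5, 68.5]
orientation: [0.629, 0.778, 0.0, 0.0]
ft_force: [0.2, -0.6, 0.5]
gripper_width: 39.4
grasp_force: 0.0
```

Call:
{"fn": "arm_command", "kwargs": {
  "increments": "0 0 -0.15 0 0 0 0.5; 0 0 -0.35 0 0 0 0.5; 0 0 -0.6 0 0 0 0.5; 0 0 -0.85 0 0 0 0.5; 0 0 -1 0 0 0 0.5"
}}

```text
time: 39.43
tool_pos: [632.5, -264.1, 173.3]
orientation: [0.628, 0.778, 0.001, 0.003]
ft_force: [1.1, -0.2, 0.3]
gripper_width: 47.3
grasp_force: 0.0
```

Call:
{"fn": "arm_command", "kwargs": {
  "increments": "0.1 -0.25 -0.2 0 0 0.05 1; 0.12 -0.5 -0.4 0 0 0.1 1; 0.12 -0.75 -0.6 0 0 0.1 1; 0.12 -0.95 -0.8 0 0 0.1 1; 0.12 -0.95 -0.9 0 0 0.1 1"
}}

```text
time: 39.85
tool_pos: [534.1, -272.7, 262.7]
orientation: [0.707, 0.707, 0.0, 0.002]
ft_force: [1.5, 0.0, 0.8]
gripper_width: 75.7
grasp_force: 0.0
```

Call:
{"fn": "arm_command", "kwargs": {
  "increments": "0 0 0 0 0 0 1; 0 0 0 0 0 0 1; 0 0 0 0 0 0 1"
}}

```text
time: 40.1
tool_pos: [535.9, -271.1, 257.2]
orientation: [0.706, 0.708, -0.0, -0.001]
ft_force: [0.2, 0.2, -0.7]
gripper_width: 93.1
grasp_force: 0.0
```

```bash

python3 - <<'E'
from plan import *
show(); c=cam("wrist"); look("w18",["module_disc","module_tri","nest_disc","nest_tri"])
O=pickle.load(open("obs.pkl","rb"))
im=cv2.cvtColor(cv2.imread("pics/w18.png"),cv2.COLOR_BGR2GRAY)
for t in("module_disc","module_tri"):
    print(t,onz(*O[t][-1],30).round(1)); yawrect(t,c,64)
    q=manip.regions_of(t,"wrist")[0]; m=(q["region"]&(im>110)).astype(np.uint8); n,l,st,ce=cv2.connectedComponentsWithStats(m); i=1+np.argmax(st[1:,4]); print("tag",onz(c,ce[i],64).round(1),st[i])
manip.snapshot("top"); ct=cam("top")
for t in("tray_middle","release_pin","pin_stand","module_disc","module_tri"): print(t,[(np.round(q["centre"],1).tolist(),round(q["confidence"],2)) for q in manip.spot_point(t,"top")[:2]])
print("expected tray px",proj(ct,(478,190,12)),"discmod",proj(ct,(456,-272,30)),"trimod",proj(ct,(631,-263.3,30)))
show()
E
```

```text
t40.1 tcp [ 535.9 -271.1  257.2] yaw 90.15 tilt 0.11 w 93.1 g 0.0 F [ 0.2  0.2 -0.7] q [-0.56 -0.01  1.71  0.    1.43 -0.56]
module_disc [([251.5, 169.4], 0.77)]
   tri [ 467.1 -214.7  -27. ] [349.5 124.8  91.7  72.1  67.6]
module_tri [([394.8, 165.1], 0.71)]
   tri [ 476.   226.9 1032.4] [181.7  96.5 237.7 215.5 335.2]
nest_disc []
   tri [ 455.4 -272.6   -3. ] [4.3 0.8 2.1 1.9]
nest_tri []
   tri [ 630.8 -264.3  -12. ] [0.6 2.5 2.6 2.1 1.6]
module_disc [ 455.8 -270.    30. ]
module_disc conf 0.78 rect c [ 459.6 -269.9] size [54.  84.9] ang 89.2 px box 211 287 150 198
tag [ 432.4 -271.2   64. ] [212 163  25  27 535]
module_tri [ 629.2 -264.1   30. ]
module_tri conf 0.92 rect c [ 627.2 -262.7] size [85.7 55.7] ang 11.9 px box 359 439 138 195
tag [ 607.7 -269.5   64. ] [369 161  30  31 495]
tray_middle [([248.7, 241.4], 0.9)]
release_pin [([347.8, 258.8], 0.53), ([375.5, 215.3], 0.18)]
pin_stand [([347.9, 261.6], 0.48)]
module_disc [([248.7, 241.4], 0.4)]
module_tri [([393.8, 187.8], 0.77)]
expected tray px (np.float64(247.51393011618188), np.float64(242.68237170930772)) discmod (np.float64(400.3924157367503), np.float64(245.97998264956556)) trimod (np.float64(394.87748666032667), np.float64(188.65026521296716))
t40.9 tcp [ 535.7 -271.6  258.7] yaw 90.12 tilt 0.01 w 95.0 g 0.0 F [0.5 0.6 0.3] q [-0.56 -0.01  1.71  0.    1.44 -0.56]
```

```bash
python3 -c "
from cell import manip; print(manip.sign_off())"
```

```text
the job is handed in; nothing more can be done
None
```

I handed the job in at about 41 s, with no verdict returned: the last pictures and contact forces show both modules seated in their own nests, the tray out and the pin back in its stand, though I viewed 11 pictures, one over the limit of 10.

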